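# Swing the milk pan's handle in under the window ledge until the clip holds it

### The arm

A 6-joint arm with a two-finger parallel gripper is mounted at the origin on the work surface. World frame = base frame: x ahead of the robot, y to its left, z up, the work surface at z = 0. Lengths are in mm, angles in rad, forces in N, time in s.
With the tool pointing down it reaches from about 325 to 1000 mm from the base axis. Payload 5.1 kg.
Tool frame: the origin (TCP) lies between the finger pads; the fingertips stand robot.finger_overhang ahead of it and the grasp point (between the pads) lies 5 mm behind it (robot.finger_overhang is the distance from the TCP to the fingertips, in mm); z points along the fingers, y is the direction in which the jaws open and shut (so a half turn about z gives the same grasp; the last joint's range is limited). The gripper opens to 85 mm and grips with 20 to 120 N. Pads are 22 mm wide; open, the fingers measure 114 mm over their backs; the gripper's body (76 mm by 85 mm) begins 54 mm behind the grasp point. The pads swing forward as they close: fully open they stand 13 mm farther back than shut.
Start: joints at [-1.282, 0.124, 1.65, -0, 1.367, -0.083], TCP at [236.108, -605.589, 245.322] pointing down, gripper open.
Joint ranges: [-2.61, 2.61], [-1.02, 2.33], [0.03, 2.71], [-1.35, 4.49], [0.32, 2.68], [-2.91, 2.91]. Speed limits (rad/s): [2.57, 2.57, 3.14, 3.14, 3.14, 3.14].

### API

Orientations are given as a unit quaternion [x, y, z, w].
In Python, from cell import robot gives the robot as it stands.
- The arm moves only by the tool arm_command, never from a script. Its argument "moves" is text: rows parted by semicolons, each of 6 numbers parted by spaces: the shift along the tool's x, y, z in m, then the turn, a rotation vector about the tool's x, y, z in degrees. In form: dx dy dz ax ay az; .... A call has 1 to 5 rows; each row shifts and turns the pose as measured when the row begins, along the tool's axes as they then stand; what a row does not reach is not made up. A row lasts 1/10 s, in which the tool goes at most 50 mm and 8.59 degrees, less where a joint would pass 70% of its speed; a pose out of reach is approached as far as the arm can. A call with a gripper value outside its range is refused whole. "gripper" is the opening in per cent of the stroke, from 0 (shut) to 100 (fully open), set as the call begins (left out, the last holds). The fingers move at their own pace and stop on an object; "grip_force" is the grip in N (left out, the last holds). Time passes only in rows, so rows that do not move let the fingers close. It gives the time, the measured TCP pose, the force and the opening at its end, in the units of the state.
- robot.read_state(): the state, without advancing time (a new reading comes with each control period).
- robot.get_image(name): name is "scene" or "top"; returns a dict with "img" (480x640x3 uint8, blue, green, red), "z_map" (480x640 float32, mm along the optical axis (not along the pixel's ray), 0 where there is no reading), "vertical_fov" (degrees; the focal length in pixels is half the picture's height over the tangent of half this angle, whatever the lens; pixels are square), "cx", "cy" (the principal point, pixels), "distortion" ([k1, k2, p1, p2, k3] as OpenCV has them; the pictures are not rectified), "T" (4x4, takes a point from camera to world coordinates). Camera axes: x right, y up, looking along -z (the intrinsics and any distortion apply to the point x, -y, -z); pixel columns grow to the right and rows downward; lengths in mm; the calibration is good to about 2 mm. A picture is of the moment at which its call begins.
- robot.finish_job(): hands the job in, once; it reports no verdict.
The state is a dict: "time_s": time; "joints": joint angles; "joint_vel": joint speeds; "joint_torque": joint torques, N m; "tool_pos": TCP position; "tool_rot": TCP orientation; "force": force on the tool from outside, world axes, zero at the start; "moment": the same for the moment, N m; "grip_width": finger opening in mm.
Only numpy, scipy, OpenCV 4.12 (cv2) and the standard library are available. Lean on these libraries where they do the work, as an engineer would, in place of code of your own. Each camera call takes 0.05 s, during which the arm holds its last target.

### The job

The milk pan on the tray has its handle sticking out over the tray's edge where somebody will catch a sleeve on it. Leave the pan on its trivet and swing the handle in under the window ledge until it has snapped past the roller of the steel spring clip on the tray's edge and sits between the roller and the clip's stop; do not ram it against the stop. Do not tip the pan or lift it off the trivet, leave the cup, the jar and everything else standing where it is, and let go at the end.

Things in the scene. Friction and masses are not known exactly. Their poses are not given: they have to be found in the camera images.
- tray: Brown wooden tray, fixed, 300 (x) by 430 (y) mm, floor 8 mm thick, rim 22 mm high. Origin: centre of its underside, on the table (z = 0). In its middle a cork trivet, 140 mm across, top 16 mm above the table; eight 6 mm high studs keep the pan's foot centred on the tray's origin with 2.5 mm of play, so that the pan can turn there. The steel clip stands on the rim of the tray's -y side.
- clip_seat (a point): Place in the steel clip for the centre of the handle's ball end when home: 190 mm from the tray's origin along the tray's -y axis, 100 mm above the table; axes as the tray's. The clip is open towards tray +x, where its sprung roller stands. On the -x side is a fixed steel stop plate, 122 mm high, its face 13.5 mm from this point, which leaves the ball 1.5 mm of play.
- clip (a joint): Travel of the clip's upright steel roller (20 mm across, 83 to 117 mm above the table), in m, outwards from the pan, 0 at rest, at most 0.008. At rest its axis is 12.5 mm to tray +x and 19 mm to tray -y of the clip seat. In passing, the ball end pushes it out by 3 mm against its spring (about 4 to 5 N at the ball); it then springs back behind the ball.
- pan: Small steel milk pan, about 0.75 kg, loose on the trivet: body 120 mm across, rim 94 mm above the table. Origin: centre of its underside; the handle runs along its own +x axis, level. Home: handle along the tray's -y axis. Swing it clockwise seen from above; stop plate, cup and jar bar the other way. Only its friction resists (about 1 to 2 N at the handle) and it stays where it is left.
- handle_mid (a point): Middle of the pan's handle, on its axis, 135 mm from the pan's axis; axes as the pan's. The black handle is a round bar 18 mm thick from 82 to 185 mm from the pan's axis; nothing is under it but the tray and the low pill organiser.
- handle_tip (a point): Centre of the ball end of the handle, 24 mm across, 190 mm from the pan's axis.
- ledge: White window ledge, fixed, jutting over the table: 540 mm long (x), 400 mm deep, 30 mm thick, with long 38 mm wide air slots 50 to 190 mm behind its front edge (too narrow to reach through). Origin: middle of its lower front edge, 280 mm above the table; the ledge lies on its own -y side of that edge. It covers the handle's home place: a gripper gets there only tilted, fingers pointing under it.
- cup: Matte grey ceramic cup, 72 mm across, 75 mm high, on the tray; origin: centre of its underside. Leave alone.
- jar: Amber glass jar with screw lid, 64 mm across, 78 mm high, on the tray; origin: centre of its underside. Leave alone. Cup and jar may have changed places.
- organiser: Closed white pill organiser, 40 (x) by 105 (y) by 22 mm high, lying on the tray floor (top 30 mm above the table) under the way of the handle; origin: centre of its underside. Leave alone.
- remote: Black remote control, 45 by 160 by 20 mm, on the table left of the tray; origin: centre of its underside. Leave alone.
- book: Grey book, 145 by 206 by 29 mm, on the table; origin: centre of its underside. Leave alone.
- bowl: White bowl, 110 mm across, 45 mm high, on the table; origin: centre of its underside. Leave alone.
- speaker: Grey loudspeaker, 100 by 120 by 150 mm, on the table below the ledge; origin: centre of its underside. Leave alone.

How it is judged:
By the outcome, as a careful person would: the job done as asked, in the order asked, and still so for the second after the job is handed in, with the robot touching nothing.
It also fails if it takes over 48 s, if anything falls off the work surface, if the arm or the gripper's body presses on something with over 40 N, if the wrist force passes 120 N, or if a joint passes its speed limit or range.

## Working session

There is one attempt and no reset: what is moved stays moved. The work goes in short steps, Python scripts to look and compute and a tool call to move; the robot and the scene stay as the last step left them, time stands still between calls to the robot, and variables do not carry over. Pictures are saved under pics/ and viewed, and the job is handed in when it is done.

Besides the shell and the picture viewer there is one more tool, called after "Request:" in YAML: its name, and indented under it one key for each argument. arm_command: Moves the arm, as the interface text tells. Its arguments: {"type":"object","properties":{"moves":{"type":"string"},"gripper":{"type":"number"},"grip_force":{"type":"number"}},"required":["moves"]}

```bash
mkdir -p pics; ls
cat > h.py <<'E'
import numpy as np,cv2
from cell import robot
def grab(n):
    d=robot.get_image(n); 
    f=240/np.tan(np.radians(d["vertical_fov"])/2)
    d["K"]=np.array([[f,0,d["cx"]],[0,f,d["cy"]],[0,0,1]]); d["D"]=np.array(d["distortion"],float); d["T"]=np.array(d["T"])
    return d
def rays(d,px):
    u=cv2.undistortPoints(np.array(px,float).reshape(-1,1,2),d["K"],d["D"]).reshape(-1,2)
    r=np.c_[u[:,0],-u[:,1],-np.ones(len(u))]
    return d["T"][:3,3], r@d["T"][:3,:3].T, r
def onplane(d,px,z):
    o,r,_=rays(d,px); return o+r*((z-o[2])/r[:,2])[:,None]
def cloud(d):
    v,u=np.mgrid[0:480,0:640]; px=np.c_[u.ravel(),v.ravel()]
    o,r,_=rays(d,px); return (o+r*d["z_map"].reshape(-1,1)).reshape(480,640,3)
def proj(d,P):
    P=np.atleast_2d(P); c=(P-d["T"][:3,3])@d["T"][:3,:3]
    return cv2.projectPoints(np.c_[c[:,0],-c[:,1],-c[:,2]],np.zeros(3),np.zeros(3),d["K"],d["D"])[0].reshape(-1,2)
E
python3 - <<'E'
from h import *
for n in("scene","top"):
    d=grab(n); cv2.imwrite(f"pics/{n}0.png",d["img"]); np.savez(f"{n}0.npz",**d)
    print(n,d["T"].round(3).tolist(),d["vertical_fov"],d["D"],d["cx"],d["cy"],(d["z_map"]>0).mean())
print(robot.read_state(),robot.finger_overhang)
E
```

```text
pics
scene [[-0.403, -0.777, 0.483, 1021.41], [0.915, -0.349, 0.201, 236.635], [0.013, 0.523, 0.852, 1063.927], [0.0, 0.0, 0.0, 1.0]] 52.305031173823686 [-0.11713103  0.          0.          0.          0.        ] 316.47304771049994 244.1841623553066 0.9958528645833333
top [[0.011, 0.996, -0.083, 436.699], [-1.0, 0.011, 0.003, 26.592], [0.004, 0.083, 0.997, 1312.25], [0.0, 0.0, 0.0, 1.0]] 55.73228332141272 [-0.0888472  0.         0.         0.         0.       ] 312.6343981120054 233.66612289225844 0.9961067708333333
{'time_s': 0.1, 'joints': array([-1.28159867e+00,  1.24470338e-01,  1.65154870e+00,  2.17090695e-06,
        1.36752977e+00, -8.26152387e-02]), 'joint_vel': array([ 0.00106457, -0.00145469, -0.00315453, -0.00090111,  0.00048902,
        0.00051268]), 'joint_torque': array([ 6.09616309e-04, -4.24929678e+01, -3.66653752e+01, -7.08898915e-05,
        3.96066011e-03, -6.38597655e-07]), 'tool_pos': array([ 235.95887124, -605.08331279,  244.14956832]), 'tool_rot': array([ 9.82768680e-01,  1.84837133e-01, -9.97899357e-05, -9.72973206e-04]), 'force': array([-1.11848464,  0.99734763, -0.59663849]), 'moment': array([-0.01802149,  0.01273014, -0.04402587]), 'grip_width': 85.36269594156974} 14.0
```

View pics/scene0.png

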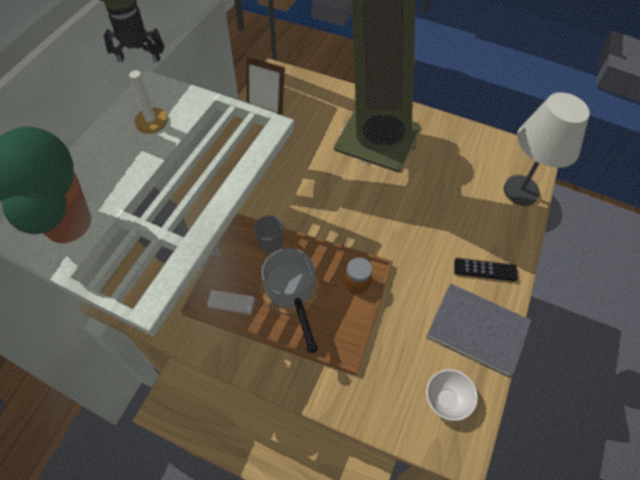

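View pics/top0.png

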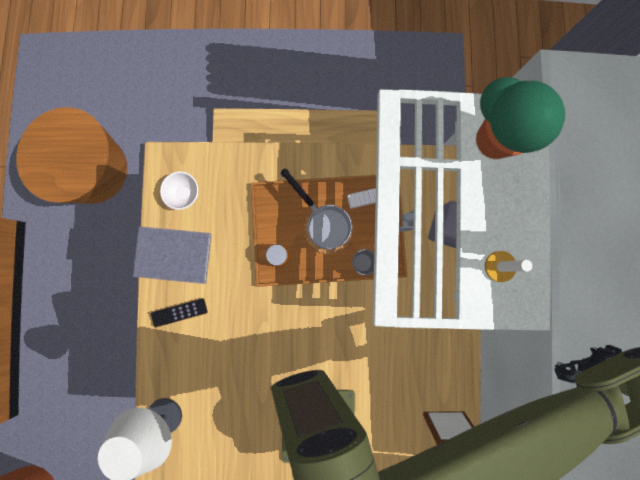

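The top view shows the pan at (329,228), with its handle pointing to the upper left and its tip at (285,173). The ledge is on the right from x≈378, the clip shows through the slot near (408,222), and the organiser is at (363,197). Next I'll measure from the depth maps.

```bash
cat > m.py <<'E'
from h import *
def load(n):
    return {k:v for k,v in np.load(n+"0.npz").items()}
if __name__=="__main__":
  for n in("top","scene"):
    d=load(n); C=cloud(d); X,Y,Z=C[...,0],C[...,1],C[...,2]; img=d["img"].astype(int)
    cv2.imwrite(f"pics/{n}crop.png",cv2.resize(d["img"][120:360,200:520] if n=="top" else d["img"][180:420,150:470],(800,600),interpolation=cv2.INTER_CUBIC))
    print(n,"table z",np.median(Z[(abs(X-500)<600)&(abs(Z)<15)]))
    # ledge: z ~310
    m=(abs(Z-310)<10)&(X>200)&(X<1300); m=cv2.morphologyEx(m.astype(np.uint8),cv2.MORPH_OPEN,np.ones((3,3)))>0
    print(" ledge",m.sum(),X[m].min(),X[m].max(),Y[m].max(),np.median(Z[m]))
    # pan centre region
    dark=(img.max(2)<60)
    hm=dark&(Z>85)&(Z<125)&(X>400)&(X<1000)&(abs(Y)<350)
    hm=hm.astype(np.uint8); k,l,s,c=cv2.connectedComponentsWithStats(hm)
    for i in np.argsort(-s[1:,4])[:3]+1: 
        mm=l==i; P=C[mm]; vx,vy,x0,y0=cv2.fitLine(P[:,:2].astype(np.float32),cv2.DIST_HUBER,0,.01,.01).ravel()
        t=(P[:,:2]-[x0,y0])@[vx,vy]
        print(" dark",s[i],c[i],P.mean(0).round(1),np.degrees(np.arctan2(vy,vx)),"ends",[(x0+vx*q,y0+vy*q) for q in(t.min(),t.max())],"z",np.percentile(P[:,2],[5,50,95]))
E
python3 m.py
```

```text
top table z -0.20476710254229147
 ledge 25685 215.22786195211174 857.3072948959605 -113.47109661727896 308.7624304036575
 dark [281 169  33  37 262] [296.54961832 186.84351145] [662.9  67.3 106.9] 40.65899 ends [(np.float64(615.565569503297), np.float64(26.894939301870856)), (np.float64(708.0556205594812), np.float64(106.33382640132305))] z [102.31452569 107.19893453 111.37470282]
scene table z -0.41729088058366415
 ledge 27123 200.56784527465402 861.3487030302946 -3.7631393748497715 308.8902793348532
 dark [294 298  24  55 474] [305.18987342 326.08016878] [671.7  70.  106.5] 40.560997 ends [(np.float64(618.5197295403887), np.float64(24.375508346147413)), (np.float64(715.8419151073314), np.float64(107.6758611639091))] z [102.00755256 106.54232405 110.4871405 ]
```

View pics/topcrop.png

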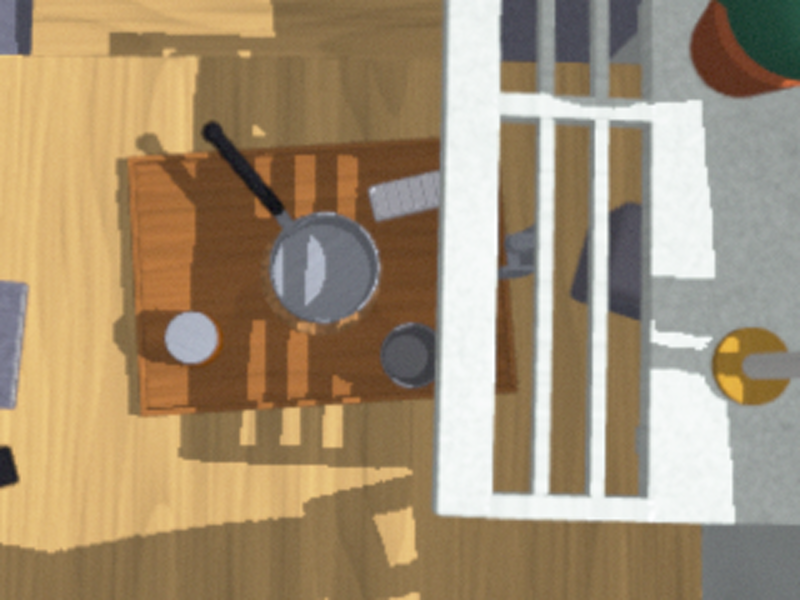

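View pics/scenecrop.png

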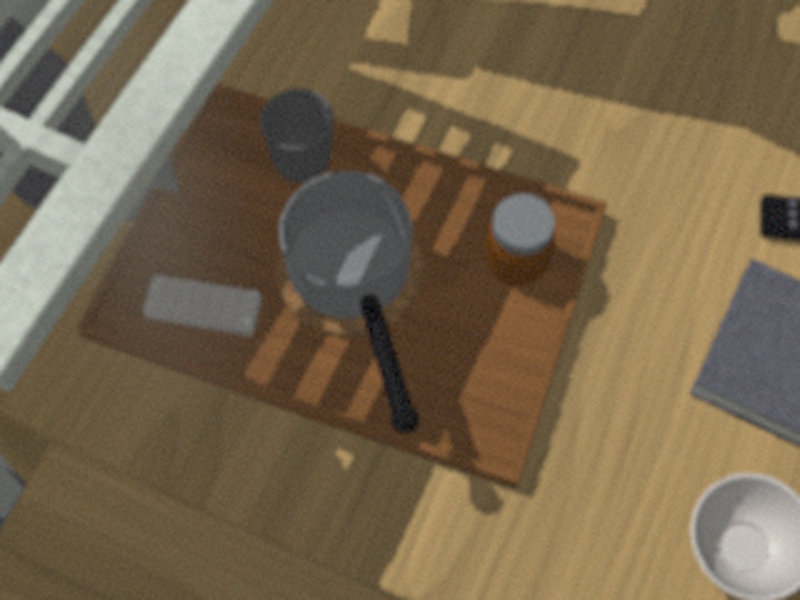

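Run:
```python
from m import *
for n in("top","scene"):
    d=load(n); C=cloud(d); X,Y,Z=C[...,0],C[...,1],C[...,2]; img=d["img"].astype(int)
    reg=(X>380)&(X<800)&(Y>-330)&(Y<300)
    # pan rim circle at z 94
    m=(abs(Z-93)<4)&reg&(np.hypot(X-560,Y+20)<90)
    P=C[m][:,:2]; print(n,"rim",len(P))
    if len(P)>10:
        from scipy.optimize import least_squares
        r=least_squares(lambda p:np.hypot(*(P-p[:2]).T)-p[2],[565,-20,60],loss="soft_l1"); print(" circ",r.x)
    # tray: brown at z about 8 / 22
    m=reg&(Z>18)&(Z<26)
    hsv=cv2.cvtColor(d["img"],cv2.COLOR_BGR2HSV)
    m2=reg&(Z>4)&(Z<27)
    k,l,s,c=cv2.connectedComponentsWithStats(m2.astype(np.uint8)); i=np.argmax(s[1:,4])+1
    P=C[l==i][:,:2].astype(np.float32); R=cv2.minAreaRect(P); print(" tray",R,cv2.boxPoints(R).round(1).tolist())
    for nm,lo,hi in(("tall70-85",70,86),("organ",27,33)):
        mm=reg&(Z>lo)&(Z<hi); k,l,s,c=cv2.connectedComponentsWithStats(mm.astype(np.uint8))
        for i in range(1,k):
            if s[i,4]>25: P=C[l==i]; print(" ",nm,s[i],c[i].round(),P.mean(0).round(1),P.min(0).round(1),P.max(0).round(1))
    L=(abs(Z-309)<8)&(X>200)&(X<1000)
    # front edge: for x bins
    b=[]
    for x in range(320,840,40):
        q=L&(abs(X-x)<8)&(Y<-50); 
        if q.any(): b.append((x,round(np.percentile(Y[q],99.5),1)))
    print(" ledgefront",b); 
    q=L&(abs(Y+140)<15); print(" ledge x",X[q].min(),X[q].max())
```

```text
top rim 164
 circ [559.41509742 -21.37922011  58.22964504]
 tray ((555.3902587890625, 16.25738525390625), (306.5673828125, 365.675537109375), 3.117259979248047) [[392.3999938964844, 190.5], [412.29998779296875, -174.60000610351562], [718.4000244140625, -158.0], [698.5, 207.1999969482422]]
  tall70-85 [313 206  33   8  45] [327. 209.] [607.  -14.9  79. ] [596. -65.  70.] [615.9  22.2  85.5]
  tall70-85 [266 245  21  20 222] [276. 255.] [480.3 121.1  83.6] [455.3  93.9  70.4] [507.1 148.3  85.9]
  tall70-85 [352 249  22  26 109] [362. 261.] [ 465.5 -111.    80.2] [ 431.  -143.2   70.2] [499.1 -84.7  85.7]
  organ [349 188  27  20 188] [363. 197.] [ 650.4 -120.1   29.4] [ 621.1 -155.4   27. ] [676.4 -80.7  32.8]
  organ [311 209  37  39 535] [330. 228.] [560.5 -26.9  29.1] [506.1 -75.2  27. ] [614.5  27.4  32.9]
 ledgefront [(320, np.float64(-116.0)), (360, np.float64(-114.0)), (400, np.float64(-115.6)), (440, np.float64(-115.8)), (480, np.float64(-116.4)), (520, np.float64(-118.0)), (560, np.float64(-119.0)), (600, np.float64(-120.1)), (640, np.float64(-120.7)), (680, np.float64(-122.9
[... 1027 characters left out ...]
 16  78] [279. 295.] [618.3 -18.2  78.3] [607.2 -61.4  70.3] [623.5  14.   86. ]
  organ [266 262  46  32 496] [287. 278.] [548.3 -32.8  28.7] [506.  -78.3  27. ] [591.5  20.4  33. ]
  organ [209 290  44  21 450] [230. 299.] [ 655.6 -130.6   29.5] [ 628.3 -181.    27. ] [683.4 -79.8  32.9]
 ledgefront [(320, np.float64(-116.2)), (360, np.float64(-114.8)), (400, np.float64(-115.3)), (440, np.float64(-116.3)), (480, np.float64(-116.8)), (520, np.float64(-118.0)), (560, np.float64(-119.1)), (600, np.float64(-120.1)), (640, np.float64(-121.3)), (680, np.float64(-120.0)), (720, np.float64(-121.4)), (760, np.float64(-123.8)), (800, np.float64(-124.3))]
 ledge x 322.61200351855746 861.3487030302946
```

Run:
```python
from m import *
print([a for a in dir(robot) if a[0]!='_'])
for n in("top","scene"):
    d=load(n); C=cloud(d); X,Y,Z=C[...,0],C[...,1],C[...,2]
    m=(X>520)&(X<660)&(Y<-170)&(Y>-290)&(Z>35)&(Z<140)
    v,u=np.nonzero(m); print(n,len(v))
    for a,b in list(zip(v,u))[::2]: print((u_:=int(b),int(a)),C[a,b].round(0).astype(int).tolist(),d["img"][a,b].tolist(),end=" ")
    print()
    # tray edges: -x side and +x side, rim outer boundary by height step: for y bins
    for side in(-1,1):
        pts=[]
        for y in range(-100,180,10):
            q=(abs(Y-y)<4)&(Z>12)&(Z<26)&(side*(X-557)>110)&(side*(X-557)<200)
            if q.sum()>0: pts.append((y,(side*(X[q])).max()*side))
        pts=np.array(pts); p=np.polyfit(pts[:,0],pts[:,1],1); r=pts[:,1]-np.polyval(p,pts[:,0]); k=abs(r)<3; p=np.polyfit(pts[k,0],pts[k,1],1)
        print(n,side,"slope deg",np.degrees(np.arctan(-p[0])),"x at y=-22",np.polyval(p,-22),k.sum())
    pts=[]
    for x in range(420,690,10):
        q=(abs(X-x)<4)&(Z>12)&(Z<26)&(Y>150)&(Y<230)
        if q.any(): pts.append((x,Y[q].max()))
    pts=np.array(pts); p=np.polyfit(pts[:,0],pts[:,1],1); print(n,"y edge",np.degrees(np.arctan(p[0])),np.polyval(p,560),np.std(pts[:,1]-np.polyval(p,pts[:,0])))
```

```text
['MotionError', 'finger_overhang', 'finish_job', 'get_image', 'read_state']
top 190
(412, 210) [605, -247, 96] [86, 99, 112] (410, 211) [606, -246, 72] [79, 94, 106] (412, 211) [603, -247, 94] [94, 92, 92] (409, 212) [605, -247, 55] [91, 94, 100] (411, 212) [602, -247, 82] [94, 89, 87] (413, 212) [598, -247, 107] [108, 102, 100] (406, 213) [594, -225, 119] [105, 107, 114] (408, 213) [593, -230, 124] [111, 108, 110] (410, 213) [594, -236, 119] [111, 101, 99] (412, 213) [594, -241, 121] [110, 104, 101] (404, 214) [593, -222, 107] [101, 99, 102] (406, 214) [591, -225, 121] [110, 106, 102] (408, 214) [592, -231, 117] [118, 110, 105] (410, 214) [592, -236, 117] [120, 111, 106] (412, 214) [591, -241, 119] [121, 112, 110] (403, 215) [591, -221, 102] [96, 89, 91] (405, 215) [588, -222, 119] [115, 107, 105] (407, 215) [588, -227, 121] [117, 108, 105] (409, 215) [589, -233, 119] [117, 110, 106] (411, 215) [589, -238, 120] [116, 109, 106] (413, 215) [588, -243, 124] [120, 116, 110] (403, 216) [587, -219, 111] [97, 91, 87] (405, 216) [586, -223, 114] [116, 107, 104] (407, 216) [586, -228, 120] [
[... 3881 characters left out ...]
] [86, 86, 88] (219, 250) [559, -211, 50] [78, 81, 84] (213, 251) [564, -225, 44] [86, 89, 87] (215, 251) [564, -219, 48] [86, 87, 89] (217, 251) [564, -213, 52] [88, 93, 90] (219, 251) [560, -210, 49] [78, 84, 79] (214, 252) [562, -226, 36] [87, 92, 90] (216, 252) [563, -218, 43] [90, 92, 90] (218, 252) [565, -210, 50] [85, 88, 86] (214, 253) [565, -224, 36] [88, 93, 91] (218, 253) [562, -213, 40] [88, 93, 93] (220, 253) [559, -210, 37] [79, 85, 88] (219, 254) [563, -211, 37] [88, 93, 89] 
scene -1 slope deg 4.330708565977841 x at y=-22 411.9767538950487 28
scene 1 slope deg 4.302325828066555 x at y=-22 712.1922128176657 28
scene y edge 4.495520173951024 193.42356520178006 0.512121809440617
```

Request:
arm_command:
  moves: "0 0 -0.05 0 0 0; 0 0 -0.05 0 0 0; 0 0 -0.05 0 0 0; 0 0 -0.05 0 0 0; 0 0 -0.03 0 0 0"
  gripper: 0

```text
time_s: 0.6
tool_pos: [235.4, -603.4, 467.4]
tool_rot: [0.983, 0.185, -0.001, -0.013]
force: [0.2, 0.0, 0.6]
grip_width: 12.2
```

```bash
cat > p.py <<'E'
from h import *
from scipy.spatial.transform import Rotation as R
import sys
O=np.array([560.3,-22.3,0])
def pose(a,theta,r=150,lat=40,zc=100,c=2,yaz=None):
    """tool pose: handle az a deg, tilt theta; lat = CCW offset of tool axis from handle axis"""
    ar=np.radians(a); h=np.array([np.cos(ar),np.sin(ar),0]); t=np.array([-np.sin(ar),np.cos(ar),0])
    b=np.radians(a if yaz is None else yaz-90); hh=np.array([np.cos(b),np.sin(b),0]); y=np.array([-np.sin(b),np.cos(b),0])
    th=np.radians(theta); z=np.sin(th)*hh-np.cos(th)*np.array([0,0,1]); x=np.cross(y,z)
    Rm=np.c_[x,y,z]; return O+r*h+lat*t+np.array([0,0,zc])-c*z, R.from_matrix(Rm)
def cur():
    s=robot.read_state(); return s,np.array(s["tool_pos"]),R.from_quat(s["tool_rot"])
def rows(p0,R0,p1,R1,n,long=False):
    rv=(R0.inv()*R1).as_rotvec()
    if long: rv=rv*(1-2*np.pi/np.linalg.norm(rv))
    P,Q=p0,R0
    st=R.from_rotvec(rv/n)
    out=[]
    for i in range(n):
        d=Q.inv().apply((p1-p0)/n); out.append("%.4f %.4f %.4f %.2f %.2f %.2f"%(*(d/1000),*np.degrees(st.as_rotvec()))); Q=Q*st
    for i in range(0,n,5): print("; ".join(out[i:i+5]))
def stat():
    s,p,q=cur(); print("t",round(s["time_s"],2),"p",p.round(1),"z",q.as_matrix()[:,2].round(3),"yaz",np.degrees(np.arctan2(*q.as_matrix()[[1,0],1])).round(1),"j",np.round(s["joints"],2),"F",np.round(s["force"],1),"w",round(s["grip_width"],1))
    return s,p,q
E
python3 - <<'E'
from p import *
stat()
d=np.load("top0.npz"); C=cloud(dict(d)); 
for (u,v) in [(525,266),(500,266),(530,115),(445,425),(490,110)]: print(u,v,C[v,u].round())
E
```

```text
t 0.6 p [ 235.4 -603.4  467.4] z [-0.008  0.026 -1.   ] yaz -68.7 j [-1.28  0.09  1.32 -0.    1.76 -0.08] F [0.2 0.  0.6] w 12.2
525 266 [ 450. -392.  443.]
500 266 [ 452. -385.  339.]
530 115 [ 723. -370.  530.]
445 425 [  28. -338.   89.]
490 110 [ 758. -325.  455.]
```

Run:
```python
from p import *
s,p,q=cur()
def down(yaz):
    y=np.radians(yaz); Y=np.array([np.cos(y),np.sin(y),0]); z=np.array([0,0,-1.]); return R.from_matrix(np.c_[np.cross(Y,z),Y,z])
A=np.array([297,-297,490.]); RA=down(0)
B,RB=pose(40.6,0,r=150,lat=48,zc=300,yaz=90); print(B)
rows(p,q,A,RA,10); print(); rows(A,RA,B,RB,15)
```

```text
[642.95353367 111.76115534 302.        ]
0.0169 -0.0264 -0.0015 -0.13 -0.10 -6.87; 0.0199 -0.0241 -0.0016 -0.13 -0.10 -6.87; 0.0226 -0.0216 -0.0017 -0.13 -0.10 -6.87; 0.0251 -0.0187 -0.0018 -0.13 -0.10 -6.87; 0.0271 -0.0156 -0.0019 -0.13 -0.10 -6.87
0.0288 -0.0122 -0.0019 -0.13 -0.10 -6.87; 0.0300 -0.0087 -0.0020 -0.13 -0.10 -6.87; 0.0309 -0.0050 -0.0021 -0.13 -0.10 -6.87; 0.0312 -0.0013 -0.0022 -0.13 -0.10 -6.87; 0.0312 0.0024 -0.0022 -0.13 -0.10 -6.87

0.0273 0.0231 0.0125 0.00 0.00 -6.00; 0.0247 0.0258 0.0125 0.00 0.00 -6.00; 0.0219 0.0282 0.0125 0.00 0.00 -6.00; 0.0188 0.0304 0.0125 0.00 0.00 -6.00; 0.0155 0.0322 0.0125 0.00 0.00 -6.00
0.0121 0.0336 0.0125 0.00 0.00 -6.00; 0.0085 0.0347 0.0125 0.00 0.00 -6.00; 0.0048 0.0354 0.0125 0.00 0.00 -6.00; 0.0011 0.0357 0.0125 0.00 0.00 -6.00; -0.0026 0.0356 0.0125 0.00 0.00 -6.00
-0.0063 0.0351 0.0125 0.00 0.00 -6.00; -0.0100 0.0343 0.0125 0.00 0.00 -6.00; -0.0135 0.0330 0.0125 0.00 0.00 -6.00; -0.0169 0.0315 0.0125 0.00 0.00 -6.00; -0.0201 0.0295 0.0125 0.00 0.00 -6.00
```

Request:
arm_command:
  moves: "0.017 -0.026 -0.002 0 0 -6.9; 0.02 -0.024 -0.002 0 0 -6.9; 0.023 -0.022 -0.002 0 0 -6.9; 0.025 -0.019 -0.002 0 0 -6.9; 0.027 -0.016 -0.002 0 0 -6.9"

```text
time_s: 1.1
tool_pos: [264.7, -448.5, 484.3]
tool_rot: [0.879, 0.476, 0.002, -0.01]
force: [0.1, 0.2, 0.5]
grip_width: -0.2
```

Request:
arm_command:
  moves: "0.029 -0.012 -0.002 0 0 -6.9; 0.03 -0.009 -0.002 0 0 -6.9; 0.031 -0.005 -0.002 0 0 -6.9; 0.031 -0.001 -0.002 0 0 -6.9; 0.031 0.002 -0.002 0 0 -6.9"

```text
time_s: 1.6
tool_pos: [290.3, -287.7, 495.1]
tool_rot: [0.69, 0.724, 0.006, -0.011]
force: [0.8, 0.6, 0.2]
grip_width: -0.1
```

Run:
```python
from p import *
s,p,q=stat()
B,RB=pose(40.6,0,r=150,lat=48,zc=300,yaz=90)
rows(p,q,B,RB,15)
```

```text
t 1.6 p [ 290.3 -287.7  495.1] z [-0.008  0.024 -1.   ] yaz 2.8 j [-0.92 -0.44  1.74  0.01  1.87 -0.96] F [0.8 0.6 0.2] w -0.1
0.0251 0.0249 0.0133 0.05 -0.09 -5.81; 0.0225 0.0273 0.0133 0.05 -0.09 -5.81; 0.0196 0.0294 0.0132 0.05 -0.09 -5.81; 0.0166 0.0313 0.0132 0.05 -0.09 -5.81; 0.0133 0.0328 0.0131 0.05 -0.09 -5.81
0.0100 0.0340 0.0130 0.05 -0.09 -5.81; 0.0065 0.0349 0.0130 0.05 -0.09 -5.81; 0.0030 0.0354 0.0130 0.05 -0.09 -5.81; -0.0006 0.0355 0.0129 0.05 -0.09 -5.81; -0.0042 0.0353 0.0129 0.05 -0.09 -5.81
-0.0077 0.0347 0.0129 0.05 -0.09 -5.81; -0.0112 0.0337 0.0129 0.05 -0.09 -5.81; -0.0145 0.0324 0.0129 0.05 -0.09 -5.81; -0.0177 0.0308 0.0129 0.05 -0.09 -5.81; -0.0207 0.0289 0.0129 0.05 -0.09 -5.81
```

Request:
arm_command:
  moves: "0.025 0.025 0.01 0 0 -5.8; 0.0225 0.027 0.01 0 0 -5.8; 0.02 0.029 0.01 0 0 -5.8; 0.017 0.031 0.01 0 0 -5.8; 0.013 0.033 0.01 0 0 -5.8"

```text
time_s: 2.1
tool_pos: [407.7, -147.7, 447.6]
tool_rot: [0.478, 0.878, 0.008, -0.006]
force: [0.0, -0.3, -1.0]
grip_width: 0.0
```

Request:
arm_command:
  moves: "0.01 0.034 0.013 0 0 -5.8; 0.0065 0.035 0.013 0 0 -5.8; 0.003 0.0355 0.013 0 0 -5.8; 0 0.0355 0.013 0 0 -5.8; -0.004 0.035 0.013 0 0 -5.8"

```text
time_s: 2.6
tool_pos: [524.5, -3.2, 380.6]
tool_rot: [0.232, 0.973, 0.009, -0.004]
force: [0.1, -0.1, -0.6]
grip_width: -0.2
```

Request:
arm_command:
  moves: "-0.008 0.035 0.013 0 0 -5.8; -0.011 0.034 0.013 0 0 -5.8; -0.0145 0.0325 0.013 0 0 -5.8; -0.018 0.031 0.013 0 0 -5.8; -0.02 0.029 0.013 0 0 -5.8"

```text
time_s: 3.1
tool_pos: [638.1, 144.3, 311.4]
tool_rot: [-0.03, 0.999, 0.009, -0.004]
force: [0.1, -0.2, 0.3]
grip_width: 0.2
```

Run:
```python
from p import *
s,p,q=stat()
B,RB=pose(40.6,0,r=150,lat=48,zc=92,yaz=90); print(B)
rows(p,q,B,RB,8)
d=grab("top"); cv2.imwrite("pics/top1.png",d["img"])
```

```text
t 3.1 p [638.1 144.3 311.4] z [-0.009  0.018 -1.   ] yaz 93.5 j [ 0.13  0.1   1.56  0.02  1.48 -1.5 ] F [ 0.1 -0.2  0.3] w 0.2
[642.95353367 111.76115534  94.        ]
-0.0006 -0.0046 0.0271 0.13 -0.06 0.43; -0.0006 -0.0045 0.0271 0.13 -0.06 0.43; -0.0006 -0.0045 0.0271 0.13 -0.06 0.43; -0.0006 -0.0044 0.0271 0.13 -0.06 0.43; -0.0006 -0.0043 0.0271 0.13 -0.06 0.43
-0.0006 -0.0043 0.0271 0.13 -0.06 0.43; -0.0006 -0.0042 0.0272 0.13 -0.06 0.43; -0.0006 -0.0041 0.0272 0.13 -0.06 0.43
```

View pics/top1.png

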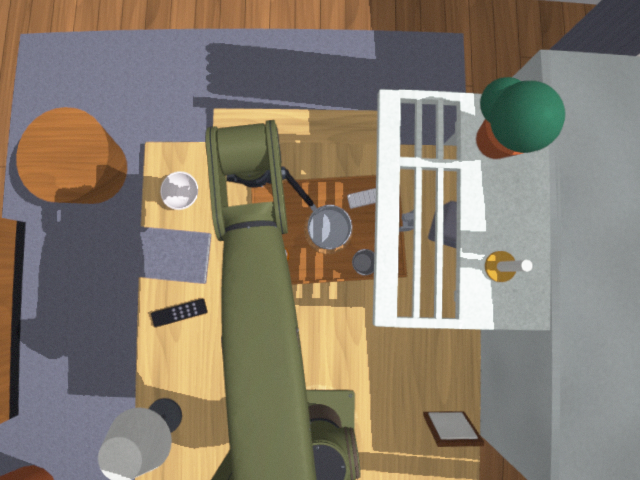

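Request:
arm_command:
  moves: "-0.001 -0.008 0.02 0 0 0; -0.001 -0.008 0.027 0 0 0; -0.001 -0.007 0.03 0 0 0; -0.001 -0.006 0.03 0 0 0; -0.001 -0.006 0.03 0 0 0"

```text
time_s: 3.65
tool_pos: [647.0, 119.5, 165.8]
tool_rot: [-0.036, 0.999, 0.011, -0.004]
force: [-0.5, -0.4, -0.3]
grip_width: -0.0
```

Request:
arm_command:
  moves: "0 0 0.025 0 0 0; 0 0 0.025 0 0 0; 0 0 0.018 0 0 0"

```text
time_s: 3.95
tool_pos: [643.2, 119.6, 90.3]
tool_rot: [-0.035, 0.999, 0.01, -0.008]
force: [0.0, -0.5, -1.1]
grip_width: -0.5
```

Run:
```python
from p import *
s,p,q=stat()
d=grab("top"); C=cloud(d); print("wrist",C[150,245].round())
d=grab("scene"); cv2.imwrite("pics/scene1.png",d["img"])
P0,R0=p,q
for a,lat in((40.6,26),(30,24),(20,24)):
    B,RB=pose(a,0,r=150,lat=lat,zc=94,yaz=95 if a>25 else 90); print(a,B); rows(P0,R0,B,RB,5); P0,R0=B,RB
```

```text
t 3.95 p [643.2 119.6  90.3] z [-0.017  0.02  -1.   ] yaz 94.0 j [ 0.09  0.28  1.75  0.02  1.13 -1.56] F [ 0.  -0.5 -1.1] w -0.5
wrist [792. 225.   0.]
40.6 [657.27056645  95.05718658  96.        ]
-0.0024 -0.0051 -0.0013 0.25 -0.17 -0.19; -0.0024 -0.0051 -0.0013 0.25 -0.17 -0.19; -0.0024 -0.0051 -0.0012 0.25 -0.17 -0.19; -0.0024 -0.0051 -0.0012 0.25 -0.17 -0.19; -0.0024 -0.0051 -0.0012 0.25 -0.17 -0.19
30 [678.20381057  73.48460969  96.        ]
-0.0038 -0.0047 0.0000 0.00 0.00 0.00; -0.0038 -0.0047 0.0000 0.00 0.00 0.00; -0.0038 -0.0047 0.0000 0.00 0.00 0.00; -0.0038 -0.0047 0.0000 0.00 0.00 0.00; -0.0038 -0.0047 0.0000 0.00 0.00 0.00
20 [693.04540968  51.5556444   96.        ]
-0.0026 -0.0046 0.0000 0.00 0.00 1.00; -0.0027 -0.0046 0.0000 0.00 0.00 1.00; -0.0027 -0.0045 0.0000 0.00 0.00 1.00; -0.0028 -0.0045 0.0000 0.00 0.00 1.00; -0.0029 -0.0044 0.0000 0.00 0.00 1.00
```

View pics/scene1.png

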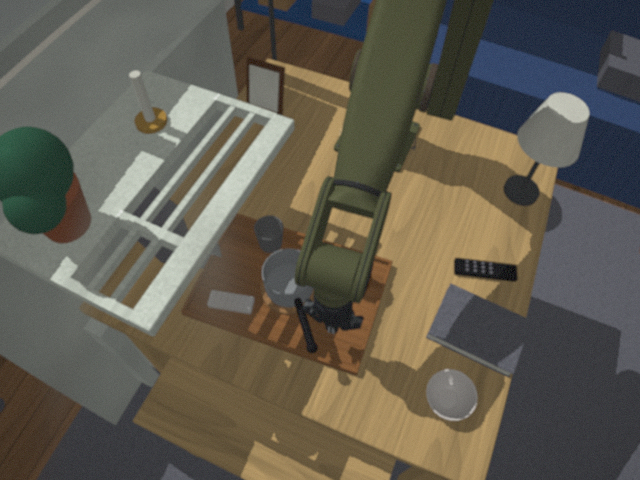

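Request:
arm_command:
  moves: "-0.0024 -0.005 -0.001 0 0 0; -0.0024 -0.005 -0.001 0 0 0; -0.0024 -0.005 -0.001 0 0 0; -0.0024 -0.005 -0.001 0 0 0; -0.0024 -0.005 -0.001 0 0 0"

```text
time_s: 4.55
tool_pos: [659.3, 93.7, 98.5]
tool_rot: [-0.036, 0.999, 0.01, -0.007]
force: [-0.3, -0.7, 0.2]
grip_width: -0.2
```

Request:
arm_command:
  moves: "-0.0038 -0.0047 0 0 0 0; -0.0038 -0.0047 0 0 0 0; -0.0038 -0.0047 0 0 0 0; -0.0038 -0.0047 0 0 0 0; -0.0038 -0.0047 0 0 0 0"

```text
time_s: 5.05
tool_pos: [681.5, 69.6, 98.6]
tool_rot: [-0.035, 0.999, 0.011, -0.007]
force: [-1.9, 0.4, 0.3]
grip_width: 0.2
```

```bash
cat > hd.py <<'E'
from p import *
def handle(n,save=None):
    d=grab(n); C=cloud(d); X,Y,Z=C[...,0],C[...,1],C[...,2]; img=d["img"].astype(int)
    if save: cv2.imwrite(save,d["img"])
    m=(img.max(2)<60)&(Z>88)&(Z<118)&(np.hypot(X-560,Y+22)>75)&(np.hypot(X-560,Y+22)<212)
    k,l,s,c=cv2.connectedComponentsWithStats(m.astype(np.uint8))
    for i in range(1,k):
        if s[i,4]>15:
            P=C[l==i]; v=P[:,:2].mean(0)-O[:2]; vx,vy,x0,y0=cv2.fitLine(P[:,:2].astype(np.float32),cv2.DIST_HUBER,0,.01,.01).ravel()
            rr=np.hypot(*(P[:,:2]-O[:2]).T); print(n,"az",np.degrees(np.arctan2(v[1],v[0])).round(1),"line",np.degrees(np.arctan2(vy,vx)).round(1),s[i,4],"r",rr.min().round(),rr.max().round(),"z",P[:,2].mean().round(1),"px",c[i].round())
E
python3 - <<'E'
from hd import *
stat(); handle("scene","pics/s2.png"); handle("top","pics/t2.png")
E
```

```text
t 5.05 p [681.5  69.6  98.6] z [-0.014  0.021 -1.   ] yaz 94.1 j [ 0.02  0.33  1.67  0.02  1.16 -1.64] F [-1.9  0.4  0.3] w 0.2
scene az 28.0 line 30.0 243 r 141.0 204.0 z 107.1 px [292. 342.]
scene az 39.1 line -79.6 16 r 159.0 166.0 z 104.1 px [307. 335.]
top az 27.9 line 79.9 18 r 121.0 134.0 z 106.1 px [308. 183.]
```

View pics/s2.png

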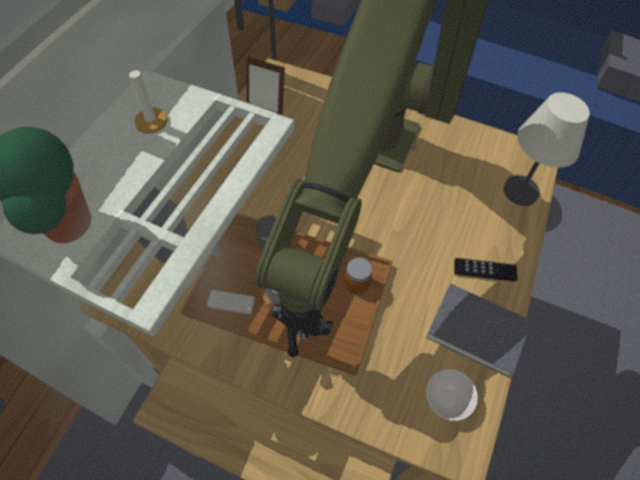

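```bash
cat > nx.py <<'E'
from p import *
def plan(legs,r=150,lat=24,zc=99):
    s,P,Q=stat()
    v=P-O; a=np.degrees(np.arctan2(v[1],v[0])); 
    for a1,th,yz,n in legs:
        # arc waypoints
        B,RB=pose(a1,th,r=r,lat=lat,zc=zc,yaz=yz)
        print("->",a1,th,B.round(1)); rows(P,Q,B,RB,n); P,Q=B,RB
E
python3 - <<'E'
from nx import *
plan([(14,0,94,5),(0,10,90,5),(-10,18,80,5)])
E
```

```text
t 5.15 p [681.9  69.2  98.6] z [-0.014  0.021 -1.   ] yaz 94.0 j [ 0.01  0.33  1.67  0.02  1.16 -1.64] F [-0.6  0.6  0. ] w 0.3
-> 14 0 [700.   37.3 101. ]
-0.0032 -0.0066 -0.0007 0.25 -0.14 0.00; -0.0032 -0.0066 -0.0006 0.25 -0.14 0.00; -0.0032 -0.0066 -0.0006 0.25 -0.14 0.00; -0.0032 -0.0066 -0.0005 0.25 -0.14 0.00; -0.0032 -0.0066 -0.0005 0.25 -0.14 0.00
-> 0 10 [710.    1.7 101. ]
-0.0015 -0.0072 0.0000 0.07 -2.00 0.80; -0.0016 -0.0072 0.0001 0.07 -2.00 0.80; -0.0017 -0.0072 0.0001 0.07 -2.00 0.80; -0.0018 -0.0072 0.0002 0.07 -2.00 0.80; -0.0019 -0.0071 0.0003 0.07 -2.00 0.80
-> -10 18 [711.6 -24.6 100.9]
-0.0003 -0.0053 0.0001 0.48 -1.60 1.94; -0.0005 -0.0052 0.0001 0.48 -1.60 1.94; -0.0007 -0.0052 0.0002 0.48 -1.60 1.94; -0.0008 -0.0052 0.0003 0.48 -1.60 1.94; -0.0010 -0.0052 0.0003 0.48 -1.60 1.94
```

Request:
arm_command:
  moves: "-0.0032 -0.0066 0 0 0 0; -0.0032 -0.0066 0 0 0 0; -0.0032 -0.0066 0 0 0 0; -0.0032 -0.0066 0 0 0 0; -0.0032 -0.0066 0 0 0 0"

```text
time_s: 5.65
tool_pos: [701.0, 36.1, 97.7]
tool_rot: [-0.036, 0.999, 0.011, -0.007]
force: [-1.7, 1.5, 1.3]
grip_width: 0.1
```

Request:
arm_command:
  moves: "-0.0015 -0.0072 0 0 -2 0.8; -0.0016 -0.0072 0 0 -2 0.8; -0.0017 -0.0072 0 0 -2 0.8; -0.0018 -0.0072 0 0 -2 0.8; -0.0019 -0.007 0 0 -2 0.8"

```text
time_s: 6.15
tool_pos: [713.2, -2.4, 96.7]
tool_rot: [0.002, 0.996, 0.014, 0.083]
force: [-1.7, 1.0, 0.5]
grip_width: 0.1
```

Run:
```python
from nx import *
plan([(-10,20,80,5),(-20,28,70,5),(-30,36,60,5)])
from hd import *
handle("scene","pics/s3.png")
```

```text
t 6.15 p [713.2  -2.4  96.7] z [ 0.165  0.028 -0.986] yaz 89.9 j [-0.09  0.3   1.72  0.05  0.97 -1.69] F [-1.7  1.   0.5] w 0.1
-> -10 20 [711.5 -24.6 100.9]
0.0002 -0.0044 -0.0010 0.82 -2.12 1.84; -0.0000 -0.0044 -0.0009 0.82 -2.12 1.84; -0.0002 -0.0044 -0.0009 0.82 -2.12 1.84; -0.0004 -0.0044 -0.0008 0.82 -2.12 1.84; -0.0005 -0.0044 -0.0007 0.82 -2.12 1.84
-> -20 28 [708.6 -50.7 100.8]
-0.0003 -0.0052 0.0001 0.81 -1.60 1.83; -0.0005 -0.0052 0.0002 0.81 -1.60 1.83; -0.0006 -0.0052 0.0003 0.81 -1.60 1.83; -0.0008 -0.0052 0.0004 0.81 -1.60 1.83; -0.0009 -0.0052 0.0005 0.81 -1.60 1.83
-> -30 36 [701.2 -75.9 100.6]
-0.0003 -0.0052 0.0002 1.06 -1.60 1.70; -0.0004 -0.0052 0.0003 1.06 -1.60 1.70; -0.0006 -0.0052 0.0004 1.06 -1.60 1.70; -0.0007 -0.0052 0.0005 1.06 -1.60 1.70; -0.0009 -0.0051 0.0006 1.06 -1.60 1.70
scene az -0.3 line -1.1 189 r 152.0 203.0 z 106.9 px [250. 336.]
scene az 11.0 line -30.7 19 r 153.0 163.0 z 105.9 px [269. 333.]
```

View pics/s3.png

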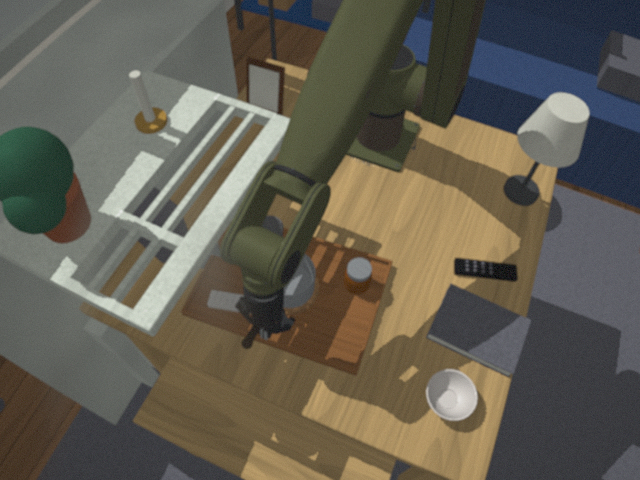

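```bash
cat > clr.py <<'E'
from h import *
def clr():
  for n in("top","scene"):
    d=grab(n); C=cloud(d); hsv=cv2.cvtColor(d["img"],cv2.COLOR_BGR2HSV)
    m=(hsv[...,0]>22)&(hsv[...,0]<45)&(hsv[...,1]>70)&(hsv[...,2]<130)&(C[...,2]>130)&(C[...,0]>300)&(C[...,0]<900)&(abs(C[...,1])<300)
    m=cv2.morphologyEx(m.astype(np.uint8),cv2.MORPH_OPEN,np.ones((3,3)))>0
    P=C[m]; 
    for lo,hi in((130,200),(200,260),(260,330),(330,450),(450,700)):
        q=P[(P[:,2]>lo)&(P[:,2]<hi)]
        if len(q)>5: i=q[:,1].argmin(); print(n,lo,hi,len(q),"miny pt",q[i].round(),"min",q.min(0).round(),"max",q.max(0).round())
if __name__=="__main__": clr()
E
python3 clr.py
```

```text
top 330 450 2102 miny pt [691. -70. 381.] min [528. -70. 333.] max [709.  53. 450.]
top 450 700 8347 miny pt [490. -42. 469.] min [300. -42. 450.] max [569.  79. 612.]
scene 330 450 113 miny pt [570. -34. 432.] min [570. -34. 380.] max [704.  53. 444.]
scene 450 700 196 miny pt [471. -41. 494.] min [312. -41. 464.] max [544.  76. 603.]
```

Request:
arm_command:
  moves: "0 -0.0044 -0.001 0.8 -2.1 1.8; 0 -0.0044 -0.001 0.8 -2.1 1.8; 0 -0.0044 -0.001 0.8 -2.1 1.8; -0.0004 -0.0044 -0.001 0.8 -2.1 1.8; -0.0005 -0.0044 -0.0007 0.8 -2.1 1.8"

```text
time_s: 6.8
tool_pos: [714.2, -24.6, 102.4]
tool_rot: [0.086, 0.981, -0.015, 0.175]
force: [-0.7, 1.3, -1.3]
grip_width: 0.1
```

Request:
arm_command:
  moves: "-0.0003 -0.0052 0 0.8 -1.6 1.8; -0.0005 -0.0052 0 0.8 -1.6 1.8; -0.0006 -0.0052 0 0.8 -1.6 1.8; -0.0008 -0.0052 0 0.8 -1.6 1.8; -0.0009 -0.0052 0 0.8 -1.6 1.8"

```text
time_s: 7.3
tool_pos: [712.0, -49.9, 104.1]
tool_rot: [0.169, 0.954, -0.043, 0.242]
force: [-0.0, 0.6, 0.2]
grip_width: 0.1
```

```bash
python3 - <<'E'
from nx import *
plan([(-30,38,60,5),(-40,45,50,5),(-50,45,40,5)])
from hd import *
handle("scene","pics/s4.png");handle("top")
E
python3 clr.py
```

```text
t 7.3 p [712.  -49.9 104.1] z [ 0.448 -0.163 -0.879] yaz 69.9 j [-0.1   0.17  1.91 -0.21  0.59 -1.17] F [-0.   0.6  0.2] w 0.1
-> -30 38 [701.1 -75.9 100.6]
0.0006 -0.0056 0.0005 1.09 -1.90 1.65; 0.0004 -0.0056 0.0006 1.09 -1.90 1.65; 0.0003 -0.0056 0.0007 1.09 -1.90 1.65; 0.0001 -0.0056 0.0008 1.09 -1.90 1.65; 0.0000 -0.0056 0.0009 1.09 -1.90 1.65
-> -40 45 [689.6 -99.4 100.4]
-0.0003 -0.0052 0.0002 1.33 -1.40 1.50; -0.0004 -0.0052 0.0004 1.33 -1.40 1.50; -0.0005 -0.0052 0.0005 1.33 -1.40 1.50; -0.0006 -0.0052 0.0006 1.33 -1.40 1.50; -0.0007 -0.0051 0.0008 1.33 -1.40 1.50
-> -50 45 [ 674.2 -120.7  100.4]
-0.0003 -0.0052 0.0003 1.41 0.00 1.41; -0.0004 -0.0052 0.0004 1.41 0.00 1.41; -0.0005 -0.0052 0.0005 1.41 0.00 1.41; -0.0007 -0.0052 0.0007 1.41 0.00 1.41; -0.0008 -0.0051 0.0008 1.41 0.00 1.41
scene az -17.3 line -13.0 126 r 146.0 201.0 z 107.0 px [232. 322.]
scene az -5.9 line -27.4 28 r 149.0 165.0 z 110.5 px [249. 324.]
top az -18.7 line -22.1 105 r 151.0 198.0 z 107.2 px [351. 165.]
top 260 330 64 miny pt [550. -65. 322.] min [550. -65. 287.] max [654.  34. 329.]
top 330 450 2332 miny pt [561. -63. 344.] min [444. -63. 331.] max [632.  65. 450.]
top 450 700 5578 miny pt [405. -39. 474.] min [300. -39. 450.] max [481.  76. 576.]
scene 260 330 15 miny pt [646.   8. 287.] min [640.   8. 280.] max [647.  14. 292.]
scene 330 450 136 miny pt [542. -38. 413.] min [457. -38. 350.] max [629.  29. 450.]
scene 450 700 149 miny pt [357. -36. 518.] min [305. -36. 451.] max [482.  18. 564.]
```

View pics/s4.png

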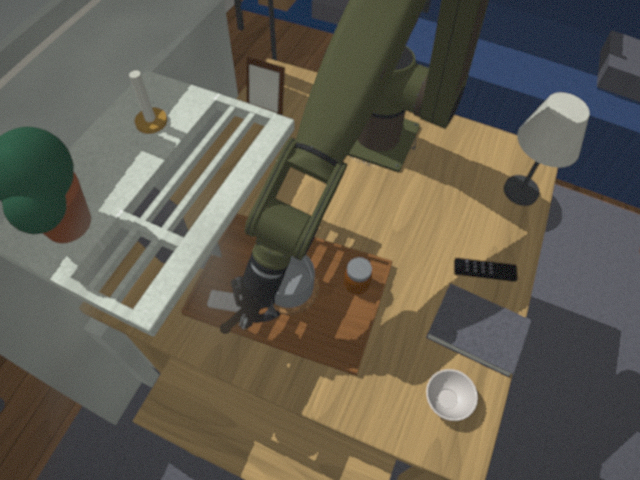

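Request:
arm_command:
  moves: "0.0006 -0.0056 0.0006 1.1 -1.9 1.7; 0.0004 -0.0056 0.0008 1.1 -1.9 1.7; 0.0003 -0.0056 0.0008 1.1 -1.9 1.7; 0 -0.0056 0.001 1.1 -1.9 1.7; 0 -0.0056 0.001 1.1 -1.9 1.7"

```text
time_s: 8.0
tool_pos: [706.7, -76.2, 105.3]
tool_rot: [0.248, 0.911, -0.084, 0.32]
force: [-0.9, 1.0, 1.4]
grip_width: -0.2
```

Request:
arm_command:
  moves: "-0.0003 -0.0052 0.0003 1.3 -1.4 1.5; -0.0004 -0.0052 0.0004 1.3 -1.4 1.5; -0.0005 -0.0052 0.0005 1.3 -1.4 1.5; -0.0006 -0.0052 0.0006 1.3 -1.4 1.5; -0.0007 -0.0051 0.0008 1.3 -1.4 1.5"

```text
time_s: 8.5
tool_pos: [697.7, -99.4, 107.2]
tool_rot: [0.32, 0.863, -0.13, 0.368]
force: [0.0, 1.2, -0.5]
grip_width: -0.1
```

```bash
python3 - <<'E'
from nx import *
plan([(-50,45,40,5),(-60,45,30,5),(-68,45,22,5)])
from hd import *
handle("scene","pics/s5.png");handle("top","pics/t5.png")
E
python3 clr.py
```

```text
t 8.5 p [697.7 -99.4 107.2] z [ 0.552 -0.46  -0.695] yaz 49.6 j [-0.06  0.15  2.02 -1.05  0.52 -0.1 ] F [ 0.   1.2 -0.5] w -0.1
-> -50 45 [ 674.2 -120.7  100.4]
0.0015 -0.0063 0.0003 1.46 0.17 1.25; 0.0013 -0.0063 0.0005 1.46 0.17 1.25; 0.0012 -0.0063 0.0006 1.46 0.17 1.25; 0.0011 -0.0063 0.0008 1.46 0.17 1.25; 0.0009 -0.0063 0.0010 1.46 0.17 1.25
-> -60 45 [ 655.4 -139.   100.4]
-0.0003 -0.0052 0.0003 1.41 0.00 1.41; -0.0004 -0.0052 0.0004 1.41 0.00 1.41; -0.0005 -0.0052 0.0005 1.41 0.00 1.41; -0.0007 -0.0052 0.0007 1.41 0.00 1.41; -0.0008 -0.0051 0.0008 1.41 0.00 1.41
-> -68 45 [ 638.2 -151.1  100.4]
-0.0003 -0.0042 0.0003 1.13 -0.00 1.13; -0.0004 -0.0042 0.0004 1.13 -0.00 1.13; -0.0004 -0.0042 0.0004 1.13 -0.00 1.13; -0.0005 -0.0041 0.0005 1.13 -0.00 1.13; -0.0006 -0.0041 0.0006 1.13 -0.00 1.13
top az -37.5 line -39.2 126 r 145.0 196.0 z 107.1 px [368. 176.]
top 260 330 342 miny pt [567. -42. 309.] min [465. -42. 261.] max [613.  83. 330.]
top 330 450 2585 miny pt [538. -38. 331.] min [383. -38. 330.] max [605.  82. 450.]
top 450 700 3366 miny pt [360. -19. 468.] min [300. -19. 450.] max [413.  89. 541.]
scene 260 330 58 miny pt [544. -42. 324.] min [481. -42. 260.] max [617.  27. 330.]
scene 330 450 274 miny pt [515. -38. 346.] min [403. -38. 331.] max [608.  39. 450.]
scene 450 700 79 miny pt [304. -19. 519.] min [304. -19. 451.] max [407.  33. 526.]
```

View pics/s5.png

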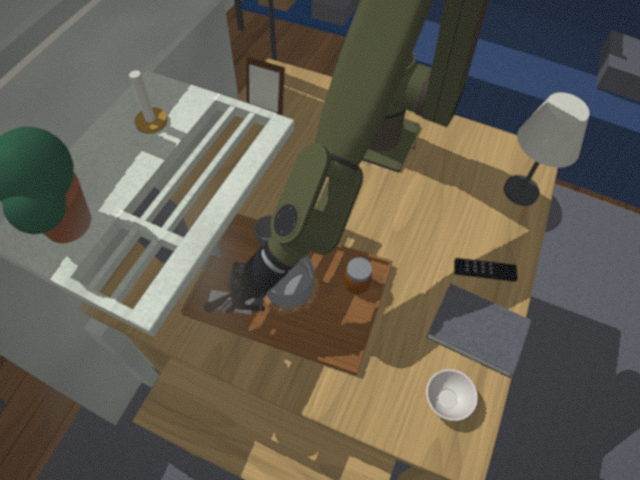

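View pics/t5.png

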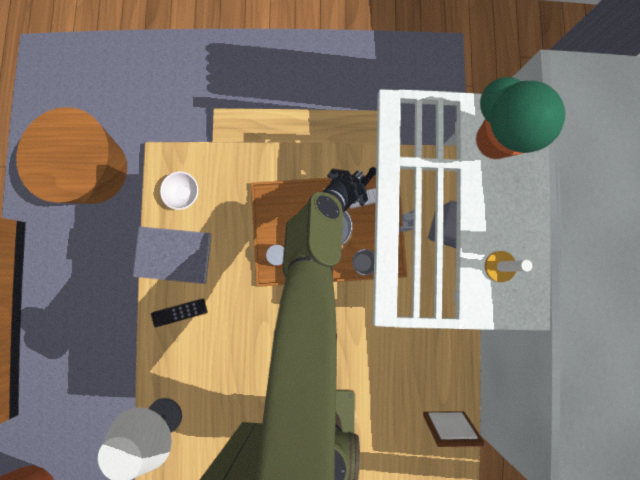

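Run:
```python
from nx import *
plan([(-47,43,43,5),(-57,43,33,5)],zc=94,r=152)
```

```text
t 8.7 p [697.5 -99.4 107. ] z [ 0.552 -0.459 -0.697] yaz 49.6 j [-0.06  0.15  2.02 -1.04  0.51 -0.1 ] F [ 0.1 -0.3 -0. ] w -0.1
-> -47 43 [ 680.6 -116.1   95.5]
0.0019 -0.0048 0.0013 1.02 0.56 0.86; 0.0018 -0.0048 0.0014 1.02 0.56 0.86; 0.0017 -0.0048 0.0015 1.02 0.56 0.86; 0.0017 -0.0048 0.0016 1.02 0.56 0.86; 0.0016 -0.0048 0.0017 1.02 0.56 0.86
-> -57 43 [ 662.5 -135.6   95.5]
-0.0003 -0.0053 0.0003 1.36 -0.00 1.46; -0.0004 -0.0053 0.0004 1.36 -0.00 1.46; -0.0005 -0.0053 0.0005 1.36 -0.00 1.46; -0.0007 -0.0052 0.0006 1.36 -0.00 1.46; -0.0008 -0.0052 0.0008 1.36 -0.00 1.46
```

Request:
arm_command:
  moves: "0.0019 -0.0048 0.0013 1 0.6 0.9; 0.0018 -0.0048 0.0014 1 0.6 0.9; 0.0017 -0.0048 0.0015 1 0.6 0.9; 0.0017 -0.0048 0.0016 1 0.6 0.9; 0.0016 -0.0048 0.0017 1 0.6 0.9"

```text
time_s: 9.2
tool_pos: [682.1, -117.2, 98.0]
tool_rot: [0.376, 0.852, -0.144, 0.335]
force: [1.1, 0.7, 0.7]
grip_width: 0.1
```

```bash
python3 - <<'E'
from nx import *
plan([(-57,43,33,5),(-66,43,24,5)],zc=95,r=152)
from hd import *
handle("top","pics/t6.png");handle("scene","pics/s6.png")
E
python3 clr.py
```

```text
t 9.2 p [ 682.1 -117.2   98. ] z [ 0.462 -0.496 -0.735] yaz 42.6 j [-0.07  0.17  2.   -0.95  0.6  -0.11] F [1.1 0.7 0.7] w 0.1
-> -57 43 [ 662.5 -135.6   96.5]
0.0001 -0.0054 0.0002 1.35 -0.06 1.35; 0.0000 -0.0054 0.0004 1.35 -0.06 1.35; -0.0001 -0.0054 0.0005 1.35 -0.06 1.35; -0.0002 -0.0053 0.0006 1.35 -0.06 1.35; -0.0004 -0.0053 0.0007 1.35 -0.06 1.35
-> -66 43 [ 643.5 -150.2   96.5]
-0.0003 -0.0048 0.0003 1.23 -0.00 1.32; -0.0004 -0.0048 0.0004 1.23 -0.00 1.32; -0.0005 -0.0047 0.0005 1.23 -0.00 1.32; -0.0006 -0.0047 0.0006 1.23 -0.00 1.32; -0.0007 -0.0047 0.0007 1.23 -0.00 1.32
top az -45.9 line -39.4 56 r 143.0 172.0 z 106.4 px [371. 186.]
top 260 330 401 miny pt [565. -51. 308.] min [480. -51. 278.] max [620.  77. 330.]
top 330 450 2565 miny pt [531. -49. 334.] min [389. -49. 330.] max [614.  74. 450.]
top 450 700 3635 miny pt [378. -25. 455.] min [300. -25. 450.] max [418.  84. 550.]
scene 260 330 62 miny pt [548. -49. 321.] min [478. -49. 264.] max [621.  45. 330.]
scene 330 450 689 miny pt [524. -49. 339.] min [413. -49. 333.] max [561.  25. 450.]
scene 450 700 137 miny pt [391. -23. 453.] min [303. -23. 450.] max [418.  46. 543.]
```

Request:
arm_command:
  moves: "0.0002 -0.0054 0.0004 1.35 0 1.35; 0.0001 -0.0054 0.0006 1.35 0 1.35; 0 -0.0054 0.0008 1.35 0 1.35; -0.0002 -0.0053 0.0008 1.35 0 1.35; -0.0004 -0.0053 0.001 1.35 0 1.35"

```text
time_s: 9.9
tool_pos: [661.3, -137.1, 95.1]
tool_rot: [0.449, 0.816, -0.176, 0.319]
force: [1.0, 0.9, 0.8]
grip_width: 0.1
```

Request:
arm_command:
  moves: "-0.0002 -0.0048 0.0005 1.2 0 1.3; -0.0004 -0.0048 0.0006 1.2 0 1.3; -0.0004 -0.0047 0.0007 1.2 0 1.3; -0.0005 -0.0047 0.0008 1.2 0 1.3; -0.0005 -0.0047 0.0009 1.2 0 1.3"

```text
time_s: 10.4
tool_pos: [641.1, -152.7, 94.1]
tool_rot: [0.516, 0.775, -0.201, 0.304]
force: [2.8, 4.0, 0.6]
grip_width: -0.0
```

```bash
python3 - <<'E'
from nx import *
plan([(-73,43,17,5),(-77,43,13,5)],zc=95,r=152)
from hd import *
handle("top","pics/t7.png");handle("scene","pics/s7.png")
E
python3 clr.py
```

```text
t 10.4 p [ 641.1 -152.7   94.1] z [ 0.263 -0.626 -0.734] yaz 22.8 j [-0.07  0.19  1.98 -0.95  0.84  0.15] F [2.8 4.  0.6] w -0.0
-> -73 43 [ 627.3 -159.3   96.5]
-0.0004 -0.0031 -0.0002 0.79 -0.05 0.84; -0.0005 -0.0030 -0.0002 0.79 -0.05 0.84; -0.0005 -0.0030 -0.0002 0.79 -0.05 0.84; -0.0006 -0.0030 -0.0001 0.79 -0.05 0.84; -0.0006 -0.0030 -0.0001 0.79 -0.05 0.84
-> -77 43 [ 617.6 -163.7   96.5]
-0.0002 -0.0021 0.0002 0.55 -0.00 0.59; -0.0002 -0.0021 0.0002 0.55 -0.00 0.59; -0.0002 -0.0021 0.0002 0.55 -0.00 0.59; -0.0003 -0.0021 0.0002 0.55 -0.00 0.59; -0.0003 -0.0021 0.0003 0.55 -0.00 0.59
top 200 260 10 miny pt [573. -60. 249.] min [573. -60. 249.] max [593. -59. 260.]
top 260 330 468 miny pt [587. -54. 298.] min [489. -54. 268.] max [630.  75. 330.]
top 330 450 2508 miny pt [536. -49. 331.] min [398. -49. 330.] max [621.  76. 450.]
top 450 700 4030 miny pt [382. -27. 457.] min [300. -27. 450.] max [428.  86. 554.]
scene 260 330 81 miny pt [560. -54. 317.] min [472. -54. 267.] max [634.  21. 329.]
scene 330 450 906 miny pt [516. -50. 345.] min [407. -50. 330.] max [616.  51. 450.]
scene 450 700 122 miny pt [329. -23. 518.] min [312. -23. 450.] max [424.  57. 544.]
```

View pics/t7.png

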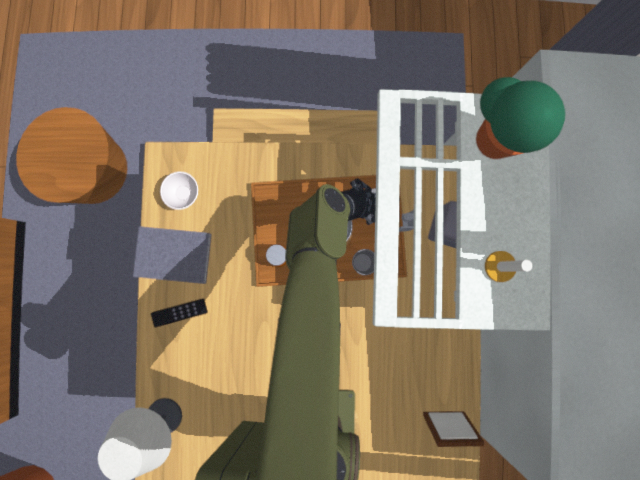

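View pics/s7.png

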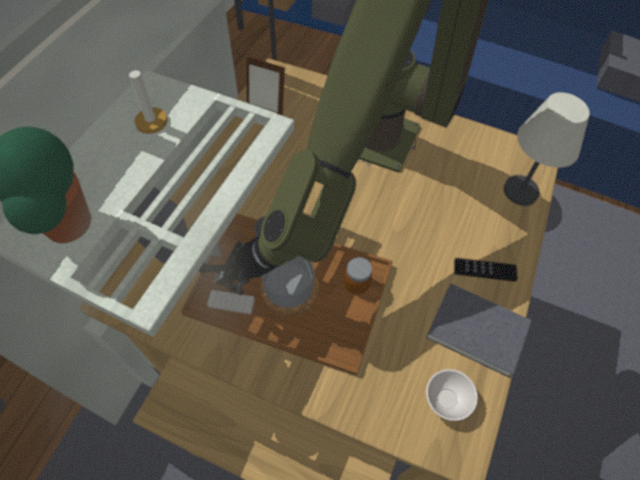

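Run:
```python
from p import *
stat()
for i in range(3):
    d=grab("top"); s=robot.read_state(); print(np.round(s["force"],1),np.round(s["moment"],2),s["tool_pos"].round(1))
d=grab("scene"); cv2.imwrite("pics/s7c.png",cv2.resize(d["img"][200:350,150:350],(800,600),interpolation=cv2.INTER_CUBIC))
```

```text
t 10.6 p [ 640.9 -153.    93.9] z [ 0.263 -0.626 -0.734] yaz 22.9 j [-0.08  0.19  1.98 -0.95  0.84  0.14] F [ 0.7 -1.   2.2] w 0.1
[0.  1.  0.7] [0.19 0.1  0.04] [ 640.9 -153.    93.9]
[0.2 0.4 2.1] [0.24 0.06 0.03] [ 640.9 -152.9   93.9]
[ 0.6 -0.2  1.3] [ 0.27  0.08 -0.01] [ 640.9 -153.    94. ]
```

View pics/s7c.png

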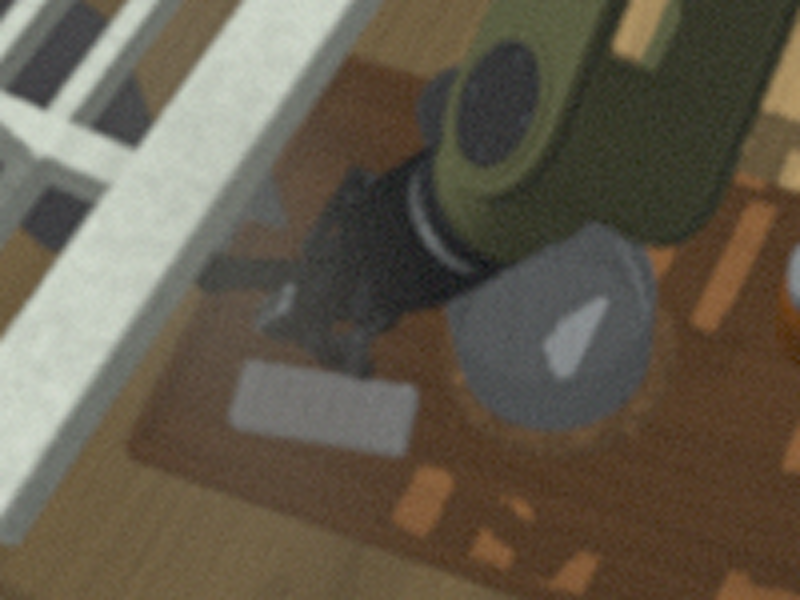

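Run:
```python
from nx import *
plan([(-67,41,23,2),(-72,41,18,5),(-76,41,14,5)],zc=97.5,r=152)
```

```text
t 10.8 p [ 640.9 -152.9   93.9] z [ 0.264 -0.626 -0.734] yaz 22.9 j [-0.08  0.19  1.98 -0.95  0.84  0.14] F [ 0.3 -0.2  1. ] w 0.0
-> -67 41 [ 641.3 -151.6   99. ]
-0.0013 0.0004 -0.0022 -0.05 0.88 -0.02; -0.0013 0.0004 -0.0022 -0.05 0.88 -0.02
-> -72 41 [ 629.7 -158.2   99. ]
-0.0002 -0.0026 0.0002 0.66 0.00 0.75; -0.0003 -0.0026 0.0002 0.66 0.00 0.75; -0.0003 -0.0026 0.0003 0.66 0.00 0.75; -0.0003 -0.0026 0.0003 0.66 0.00 0.75; -0.0004 -0.0026 0.0003 0.66 0.00 0.75
-> -76 41 [ 620.  -162.7   99. ]
-0.0002 -0.0021 0.0002 0.52 -0.00 0.60; -0.0002 -0.0021 0.0002 0.52 -0.00 0.60; -0.0002 -0.0021 0.0002 0.52 -0.00 0.60; -0.0003 -0.0021 0.0002 0.52 -0.00 0.60; -0.0003 -0.0021 0.0002 0.52 -0.00 0.60
```

Request:
arm_command:
  moves: "-0.0013 0.0004 -0.0025 0 0.9 0; -0.0013 0.0004 -0.0025 0 0.9 0; -0.0002 -0.0026 0.0002 0.7 0 0.7; -0.0003 -0.0026 0.0003 0.7 0 0.7; -0.0003 -0.0026 0.0003 0.7 0 0.7"

```text
time_s: 11.3
tool_pos: [633.3, -155.2, 99.1]
tool_rot: [0.539, 0.767, -0.202, 0.283]
force: [0.2, -0.3, -0.4]
grip_width: 0.1
```

Request:
arm_command:
  moves: "-0.0003 -0.0026 0.0003 0.6 0 0.7; -0.0003 -0.0026 0.0003 0.6 0 0.7; -0.0002 -0.0021 0.0002 0.5 0 0.6; -0.0002 -0.0021 0.0002 0.5 0 0.6; -0.0002 -0.0021 0.0002 0.5 0 0.6"

```text
time_s: 11.8
tool_pos: [622.3, -160.7, 99.0]
tool_rot: [0.569, 0.745, -0.213, 0.276]
force: [1.3, 1.5, 0.7]
grip_width: -0.2
```

Run:
```python
from nx import *
plan([(-76,41,14,5),(-80,41,10,5)],zc=97.5,r=152)
from hd import *
for i in range(2):
    handle("top","pics/t8.png");handle("scene","pics/s8.png"); stat()
d=cv2.imread("pics/t8.png"); e=cv2.imread("pics/s8.png")
cv2.imwrite("pics/c8.png",np.hstack([cv2.resize(d[160:260,330:440],(400,364),interpolation=cv2.INTER_CUBIC),cv2.resize(e[210:310,170:280],(400,364),interpolation=cv2.INTER_CUBIC)]))
```

```text
t 11.8 p [ 622.3 -160.7   99. ] z [ 0.168 -0.631 -0.757] yaz 15.2 j [-0.09  0.19  1.96 -0.87  0.93  0.17] F [1.3 1.5 0.7] w -0.2
-> -76 41 [ 620.  -162.7   99. ]
-0.0002 -0.0005 0.0002 0.12 -0.05 0.20; -0.0002 -0.0005 0.0002 0.12 -0.05 0.20; -0.0002 -0.0005 0.0002 0.12 -0.05 0.20; -0.0002 -0.0005 0.0002 0.12 -0.05 0.20; -0.0002 -0.0005 0.0002 0.12 -0.05 0.20
-> -80 41 [ 610.1 -166.5   99. ]
-0.0002 -0.0021 0.0002 0.52 0.00 0.60; -0.0002 -0.0021 0.0002 0.52 0.00 0.60; -0.0002 -0.0021 0.0002 0.52 0.00 0.60; -0.0003 -0.0021 0.0002 0.52 0.00 0.60; -0.0003 -0.0021 0.0002 0.52 0.00 0.60
t 11.9 p [ 622.2 -160.7   99. ] z [ 0.168 -0.631 -0.757] yaz 15.2 j [-0.09  0.19  1.96 -0.87  0.93  0.17] F [ 0.3 -0.6 -0.4] w 0.2
t 12.0 p [ 622.1 -160.7   98.9] z [ 0.168 -0.631 -0.757] yaz 15.2 j [-0.09  0.19  1.96 -0.87  0.93  0.17] F [-0.6  0.6  0.9] w -0.2
```

View pics/c8.png

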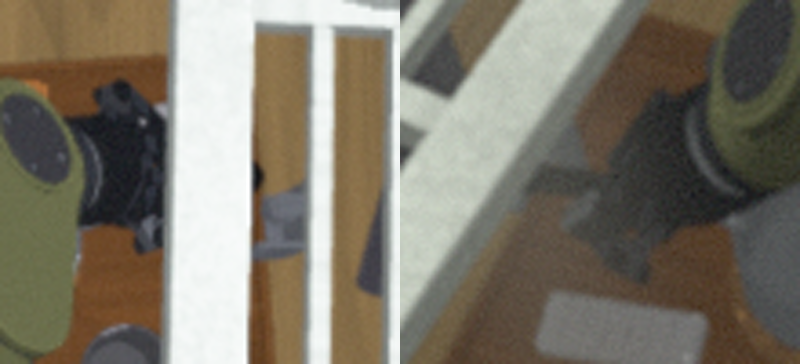

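Request:
arm_command:
  moves: "-0.0002 -0.0021 0.0003 0.5 0 0.6; -0.0002 -0.0021 0.0003 0.5 0 0.6; -0.0002 -0.0021 0.0003 0.5 0 0.6; -0.0003 -0.0021 0.0003 0.5 0 0.6"

```text
time_s: 12.4
tool_pos: [614.3, -164.1, 98.9]
tool_rot: [0.59, 0.728, -0.22, 0.27]
force: [0.4, 1.4, 0.6]
grip_width: -0.1
```

```bash
cat > ball.py <<'E'
from p import *
def look(tag):
    stat(); d=grab("top"); C=cloud(d); img=d["img"]
    cv2.imwrite(f"pics/b{tag}.png",cv2.resize(img[195:245,380:430],(600,600),interpolation=cv2.INTER_CUBIC))
    sub=img.max(2); v,u=np.nonzero((sub<62)); k=(u>392)&(u<415)&(v>198)&(v<235)
    u,v=u[k],v[k]; 
    if len(u):
        P=onplane(d,np.c_[u,v],100); print("dark",len(u),"px",u.min(),u.max(),v.min(),v.max(),"mean",u.mean().round(1),v.mean().round(1),"world",P.mean(0).round(1))
        e=P.mean(0)-O; print("az",np.degrees(np.arctan2(e[1],e[0])).round(2),"r",np.hypot(e[0],e[1]).round(1))
    # expected ball projections
    for a in(-76,-78.5,-82,-85.65):
        ar=np.radians(a); print(a,proj(d,O+np.array([190*np.cos(ar),190*np.sin(ar),100]))[0].round(1),end=" ")
    print(np.round(robot.read_state()["force"],1))
E
python3 -c "from ball import *; look('1')"
```

```text
t 12.4 p [ 614.3 -164.1   98.9] z [ 0.133 -0.639 -0.757] yaz 11.9 j [-0.09  0.19  1.96 -0.87  0.96  0.21] F [0.4 1.4 0.6] w -0.1
dark 21 px 400 402 209 216 mean 400.9 212.3 world [ 598.1 -215.3  100. ]
az -78.93 r 196.7
-76 [397.7 209.3] -78.5 [398.4 212.3] -82 [399.1 216.5] -85.65 [399.7 220.9] [ 0.6  0.2 -0.4]
```

View pics/b1.png

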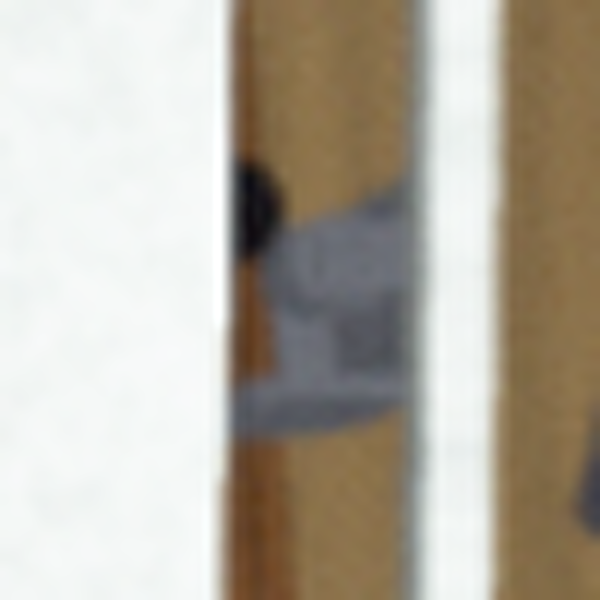

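Request:
arm_command:
  moves: "-0.0002 -0.0016 0.0002 0.4 0 0.45; -0.0002 -0.0016 0.0002 0.4 0 0.45; -0.0002 -0.0016 0.0002 0.4 0 0.45"

```text
time_s: 12.75
tool_pos: [611.3, -165.2, 99.1]
tool_rot: [0.602, 0.719, -0.222, 0.267]
force: [4.7, 1.3, -2.0]
grip_width: -0.2
```

```bash
python3 -c "from ball import *; look('2')"
```

```text
t 12.75 p [ 611.3 -165.2   99.1] z [ 0.116 -0.642 -0.758] yaz 10.1 j [-0.09  0.19  1.95 -0.86  0.98  0.23] F [ 4.7  1.3 -2. ] w -0.2
dark 24 px 400 403 210 217 mean 401.1 213.5 world [ 594.9 -215.8  100. ]
az -79.86 r 196.5
-76 [397.7 209.3] -78.5 [398.4 212.3] -82 [399.1 216.5] -85.65 [399.7 220.9] [ 4.1  1.5 -2.5]
```

View pics/b2.png

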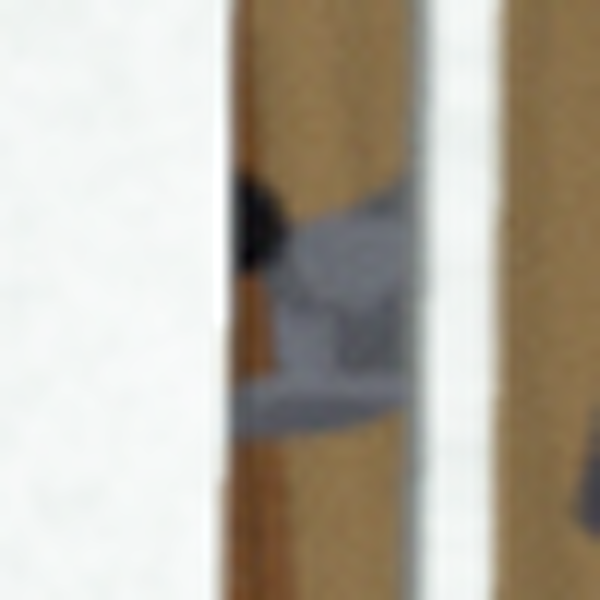

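Request:
arm_command:
  moves: "0.0003 -0.0022 0.0006 0.3 0 0.3; 0.0001 -0.0022 0.0004 0.3 0 0.3; 0 -0.0022 0.0003 0.3 0 0.3"

```text
time_s: 13.1
tool_pos: [606.3, -166.3, 99.0]
tool_rot: [0.61, 0.712, -0.225, 0.265]
force: [2.4, 3.0, 0.1]
grip_width: -0.3
```

```bash
python3 -c "from ball import *; look('3')"
```

```text
t 13.1 p [ 606.3 -166.3   99. ] z [ 0.103 -0.644 -0.758] yaz 8.8 j [-0.09  0.19  1.96 -0.86  0.99  0.25] F [2.4 3.  0.1] w -0.3
dark 27 px 400 403 212 220 mean 401.2 215.8 world [ 588.6 -216.   100. ]
az -81.69 r 195.8
-76 [397.7 209.3] -78.5 [398.4 212.3] -82 [399.1 216.5] -85.65 [399.7 220.9] [3.  2.4 0.4]
```

View pics/b3.png

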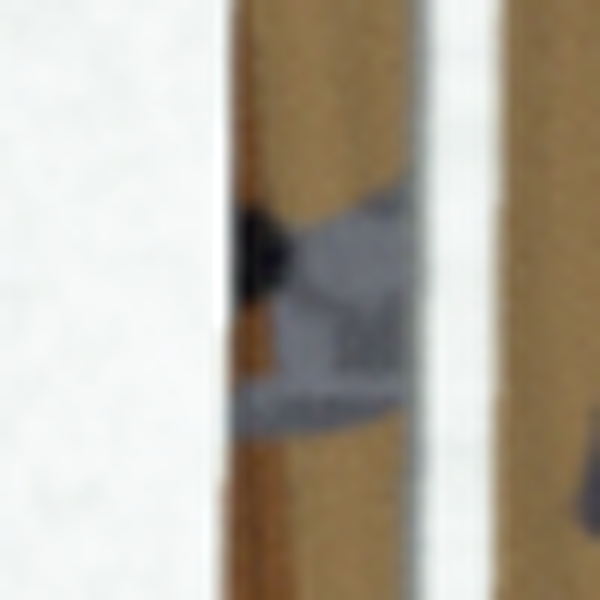

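Request:
arm_command:
  moves: "0 -0.0018 0.0003 0.3 0 0.3; 0 -0.0018 0.0003 0.3 0 0.3"

```text
time_s: 13.35
tool_pos: [601.5, -167.7, 98.5]
tool_rot: [0.616, 0.706, -0.229, 0.263]
force: [-0.0, -0.0, -0.4]
grip_width: 0.1
```

```bash
python3 -c "from ball import *; look('4')"
```

```text
t 13.35 p [ 601.5 -167.7   98.5] z [ 0.089 -0.647 -0.758] yaz 7.8 j [-0.09  0.19  1.96 -0.85  1.    0.26] F [-0.  -0.  -0.4] w 0.1
dark 28 px 400 403 215 222 mean 401.3 218.3 world [ 581.9 -216.3  100. ]
az -83.65 r 195.2
-76 [397.7 209.3] -78.5 [398.4 212.3] -82 [399.1 216.5] -85.65 [399.7 220.9] [ 0.4 -0.2  0.6]
```

View pics/b4.png

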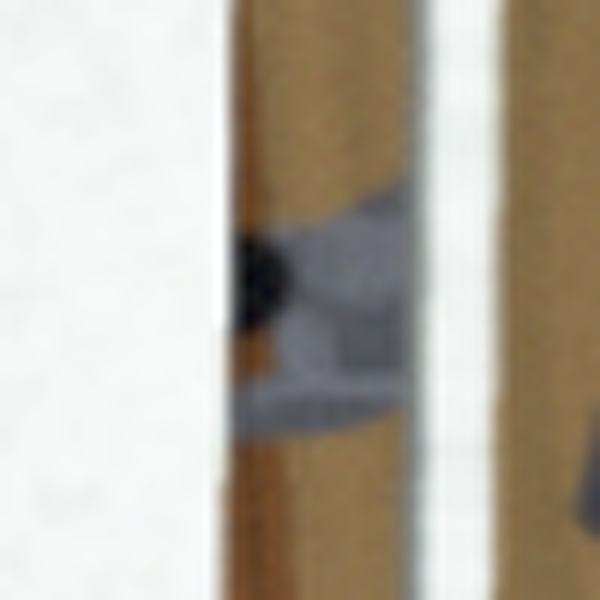

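Request:
arm_command:
  moves: "0 -0.0014 0.0002 0.2 0 0.3; 0 -0.0014 0.0002 0.2 0 0.3"

```text
time_s: 13.6
tool_pos: [596.2, -169.2, 96.7]
tool_rot: [0.622, 0.702, -0.232, 0.26]
force: [0.4, -0.7, 0.7]
grip_width: -0.3
```

```bash
python3 -c "from ball import *; look('5')"
```

```text
t 13.6 p [ 596.2 -169.2   96.7] z [ 0.076 -0.648 -0.757] yaz 6.9 j [-0.09  0.19  1.96 -0.85  1.01  0.27] F [ 0.4 -0.7  0.7] w -0.3
dark 28 px 400 403 218 226 mean 401.2 221.8 world [ 572.4 -216.   100. ]
az -86.43 r 194.1
-76 [397.7 209.3] -78.5 [398.4 212.3] -82 [399.1 216.5] -85.65 [399.7 220.9] [ 0.1  0.2 -0.6]
```

View pics/b5.png

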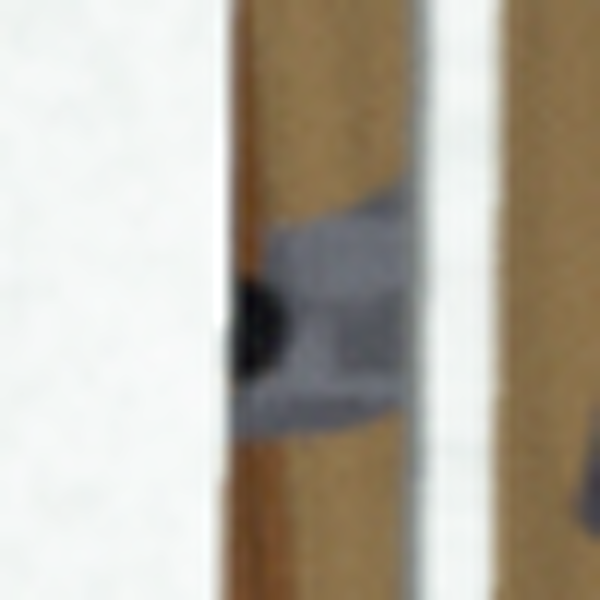

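Request:
arm_command:
  moves: "0 0.003 0 0 0 0; 0 0.005 0 0 0 0; 0 0.006 0 0 0 0; 0 0.006 0 0 0 0; 0 0 -0.003 0 0 0"

```text
time_s: 14.15
tool_pos: [616.6, -165.1, 98.1]
tool_rot: [0.622, 0.702, -0.233, 0.259]
force: [-0.3, -0.5, -0.2]
grip_width: -0.0
```

```bash
python3 -c "from ball import *; look('6')"
```

```text
t 14.15 p [ 616.6 -165.1   98.1] z [ 0.074 -0.649 -0.758] yaz 6.8 j [-0.08  0.23  1.91 -0.85  1.03  0.26] F [-0.3 -0.5 -0.2] w -0.0
dark 28 px 400 403 218 226 mean 401.2 221.8 world [ 572.4 -216.   100. ]
az -86.43 r 194.1
-76 [397.7 209.3] -78.5 [398.4 212.3] -82 [399.1 216.5] -85.65 [399.7 220.9] [-0.3  0.4  0.1]
```

View pics/b6.png

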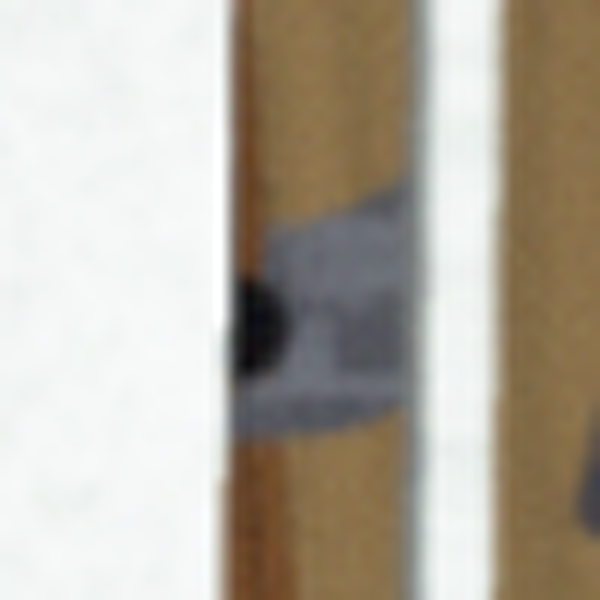

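The ball stayed in the seat after I backed off: it is still at row 221.8, between the roller above it and the stop plate below. Next I'll retreat along the tool axis.

Request:
arm_command:
  moves: "0 0.003 -0.02 0 0 0; 0 0.003 -0.025 0 0 0; 0 0 -0.03 0 0 0; 0 0 -0.03 0 0 0; 0 0 -0.03 0 0 0"

```text
time_s: 14.7
tool_pos: [609.6, -75.2, 199.3]
tool_rot: [0.622, 0.702, -0.236, 0.255]
force: [-0.3, 0.3, -0.9]
grip_width: 0.3
```

Request:
arm_command:
  moves: "0 0 -0.03 0 0 0; -0.015 0 -0.03 0 0 0; -0.02 0 -0.03 0 0 0; -0.025 0 -0.03 0 0 0; -0.025 0 -0.03 0 0 0"

```text
time_s: 15.2
tool_pos: [605.7, -37.0, 371.3]
tool_rot: [0.62, 0.704, -0.237, 0.252]
force: [1.5, 0.4, -0.4]
grip_width: -0.3
```

Run:
```python
from hd import *
stat()
d=grab("scene"); cv2.imwrite("pics/s9.png",d["img"]); d=grab("top"); cv2.imwrite("pics/t9.png",d["img"])
```

```text
t 15.2 p [605.7 -37.  371.3] z [ 0.061 -0.647 -0.76 ] yaz 6.8 j [ 0.13 -0.01  1.68 -0.71  1.52  0.06] F [ 1.5  0.4 -0.4] w -0.3
```

View pics/s9.png

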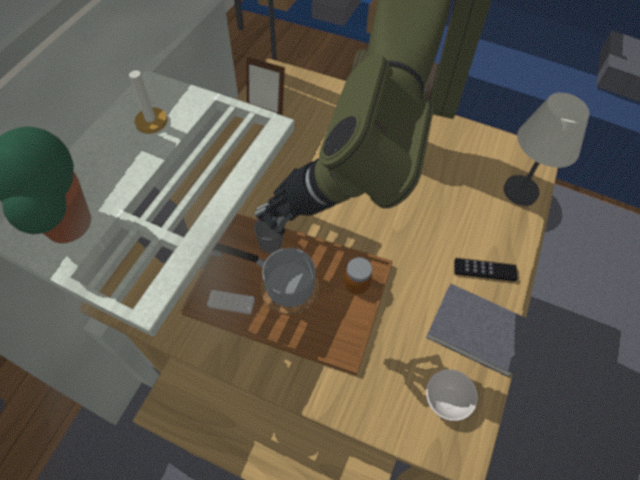

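View pics/t9.png

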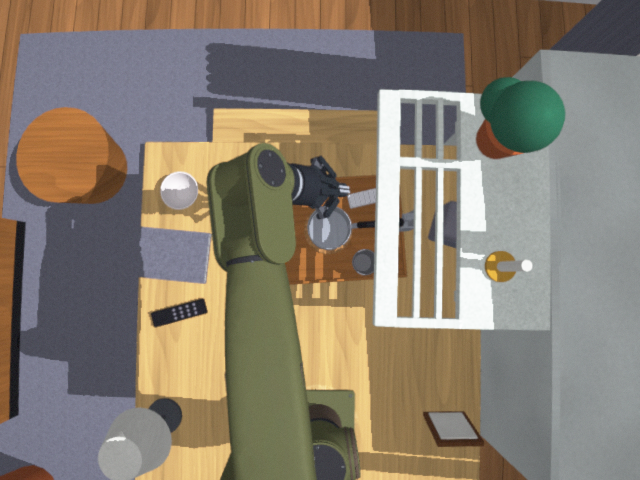

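Request:
arm_command:
  moves: "0 0 0 0 0 0; 0 0 0 0 0 0"

```text
time_s: 15.5
tool_pos: [607.8, -36.9, 378.9]
tool_rot: [0.622, 0.702, -0.233, 0.257]
force: [0.2, -0.8, -0.5]
grip_width: -0.3
```

Run:
```python
from ball import *
look('7')
from scipy.optimize import least_squares
for tag in("old","new"):
    d=dict(np.load("scene0.npz")) if tag=="old" else grab("scene")
    C=cloud(d); X,Y,Z=C[...,0],C[...,1],C[...,2]
    m=(abs(Z-93)<4)&(np.hypot(X-560,Y+20)<75); P=C[m]
    r=least_squares(lambda p:np.hypot(*(P[:,:2]-p[:2]).T)-p[2],[562,-20,60],loss="soft_l1").x
    A=np.c_[P[:,:2]-O[:2],np.ones(len(P))]; print(tag,"rim",r.round(1),"plane",np.linalg.lstsq(A,P[:,2],rcond=None)[0].round(3))
    for nm,lo,hi,b in(("jar",74,86,(440,530,80,160)),("cup",60,80,(420,510,-165,-80)),("org",27,33,(620,700,-190,-70)),("bowl",30,50,(560,800,250,500))):
        q=(Z>lo)&(Z<hi)&(X>b[0])&(X<b[1])&(Y>b[2])&(Y<b[3]); print("  ",nm,q.sum(),C[q].mean(0).round(1))
```

```text
t 15.5 p [607.8 -36.9 378.9] z [ 0.072 -0.647 -0.759] yaz 6.8 j [ 0.13 -0.01  1.67 -0.71  1.51  0.06] F [ 0.2 -0.8 -0.5] w -0.3
dark 26 px 400 403 218 225 mean 401.2 221.7 world [ 572.6 -215.9  100. ]
az -86.35 r 194.0
-76 [397.7 209.3] -78.5 [398.4 212.3] -82 [399.1 216.5] -85.65 [399.7 220.9] [0.8 0.4 0.5]
old rim [563.3 -21.9  58.3] plane [ 3.0000e-03 -4.0000e-03  9.2212e+01]
   jar 376 [487.8 121.3  83.2]
   cup 268 [ 466.9 -121.3   71. ]
   org 450 [ 655.6 -130.6   29.5]
   bowl 626 [655.7 411.9  40.1]
new rim [561.6 -21.7  58.4] plane [ 1.0000e-03 -7.0000e-03  9.2217e+01]
   jar 368 [487.  121.4  83.3]
   cup 160 [ 481.5 -120.3   70.5]
   org 459 [ 655.9 -130.3   29.6]
   bowl 636 [655.6 412.   39.8]
```

Run:
```python
from h import *
for tag in("old","new"):
    d=dict(np.load("top0.npz")) if tag=="old" else grab("top")
    C=cloud(d); X,Y,Z=C[...,0],C[...,1],C[...,2]; q=(Z>60)&(Z<86)&(X>420)&(X<510)&(Y>-160)&(Y<-80); print(tag,"cup",q.sum(),C[q].mean(0).round(1))
print(robot.finish_job())
```

```text
old cup 132 [ 466.1 -114.1   77.4]
new cup 130 [ 467.4 -114.1   77.5]
the job is handed in; nothing more can be done
None
```

I pushed the handle clockwise with the shut fingers, tilting the gripper under the ledge. The handle's ball end snapped past the roller, and I then backed the arm off and handed the job in at about 16 s.

**Snap and seat:** The push force rose to about 5 N at the roller and dropped to about 0 once the ball had passed. No stop contact showed in the force readings. The top camera, looking through the slot, shows the ball between the roller and the stop. It measured x 572.6 there, against 572.9 for the seat in that camera, and it had not moved after I let go.

**Pan and objects:** The pan rim is level, 92.2 mm before and after by the depth map. It shifted about 1.7 mm, which is within the studs' play. The jar, cup, organiser and bowl are within about 1.5 mm of where they started. I did not measure the remote, book or speaker again.

**Disagreements and doubtful readings:**
- The two cameras differed by about 4 mm in x, so I used the mean for planning and the top camera alone to judge the seat.
- The cup's position from the scene camera looked shifted because the gripper hid part of it; the top camera shows it in place.
- Midway, near 67° right of straight ahead, there was a brief reading of about 5 N with slight upward force. The gripper body may have touched the handle, so I raised it before going on.
- At the roller the tool also pushed the handle up with about 2 N, close to what could tip the pan. I lowered the tool slightly, the force went away, and the pan measured level afterwards.

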